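# Unstack the sink cupboard's things and put each back on its place

## Robot

A 7-joint arm with a two-finger parallel gripper is mounted at the origin on the work surface. World frame = base frame: x ahead of the robot, y to its left, z up, the work surface at z = 0. Lengths are in m, angles in degrees, forces in N, time in s.
With the tool pointing down it reaches from about 0.35 to 0.9 m from the base axis. Payload 8.1 kg.
Tool frame: the origin (TCP) lies on the centre line of the jaws, within the pads' length; the fingertips stand 14 mm ahead of it and the grasp point (between the pads) lies 5 mm behind it; z points along the fingers, y is the direction in which the jaws open and shut (so a half turn about z gives the same grasp; the last joint's range is limited). The gripper opens to 92 mm and grips with 3 to 60 N. Pads are 19 mm wide; open, the fingers measure 130 mm over their backs; the gripper's body (75 mm by 190 mm) begins 47 mm behind the grasp point.
Start: joints at [-74.462, 24.895, 1.432, 90.138, -0.665, 64.973, -4.303], TCP at [0.228, 0.582, 0.22] pointing down, gripper open.
Joint ranges: [-149.89, 149.89], [-25.12, 119.58], [-72.63, 75.52], [4.76, 147.25], [-75.54, 255.54], [6.69, 114.76], [-157.13, 157.13]. Speed limits (degrees/s): [127.2, 127.2, 172.46, 172.46, 180, 180, 180].

## Interface

Orientations are given as a 3x3 rotation matrix whose columns are the frame's x, y, z axes.
In Python, from cell import robot gives the robot as it stands. The module is installed in compiled form; this text tells all that it offers.
- The arm moves only by the shell command python3 -m creep 'ROWS'. ROWS is JSON, a list of rows, each a list of 3 entries, a list of its own where there are three numbers: the shift along the world's x, y, z in cm, then the turn, a rotation vector about the world's x, y, z in rad, then the opening, from -1 (shut) to 1 (fully open), so that 0 is half open. In form: [[[dx, dy, dz], [ax, ay, az], fingers], ...]. A call has 1 to 5 rows; each row is the pose to reach, as a shift and turn from the pose measured when the call began; what a row does not reach only later rows make up. A row lasts 1/10 s, in which the tool goes at most 50 mm and 8.59 degrees, less where a joint would pass 70% of its speed; a pose out of reach is approached as far as the arm can. A call with a gripper value outside its range is refused whole. The fingers move at their own pace and stop on an object; the grip force is fixed at half the most. Time passes only in rows, so rows that repeat a pose let the fingers close. It gives the time, the measured TCP pose, the force and the opening at its end, in the units of the state.
- robot.get_obs(): the state, without advancing time (a new reading comes with each control period).
- robot.camera(name): name is "scene" or "side" or "wrist"; returns a dict with "image" (400x640x3 uint8, red, green, blue), "vertical_fov" (degrees; the focal length in pixels is half the picture's height over the tangent of half this angle, whatever the lens; pixels are square), "cx", "cy" (the principal point, pixels), "view" (4x4, takes a point from world to camera coordinates). Camera axes: x right, y down, z forward; pixel columns grow to the right and rows downward; lengths in m; the calibration is good to about 2 mm. The wrist camera is an equidistant fisheye: a pixel r from the principal point sees the ray r / f radians off the axis. A picture is of the moment at which its call begins. There is no depth.
- robot.sign_off(): hands the job in, once; it reports no verdict.
The state is a dict: "time_s": time; "qpos": joint angles; "qvel": joint speeds; "tau": joint torques, N m; "ee_pos": TCP position; "eef_rot": TCP orientation; "wrist_force": force on the tool from outside, world axes, zero at the start; "torque": the same for the moment, N m; "gripper_width": finger opening in m.
Only numpy, scipy, OpenCV 4.12 (cv2) and the standard library are available. Lean on these libraries where they do the work, as an engineer would, in place of code of your own. Each camera call takes 0.05 s, during which the arm holds its last target.

## Task

The drip tray has been wiped and its things left in two piles: take the piles apart and put each thing back on its own place - the glass jar in the round saucer, the tin squared up on the middle of the wooden duckboard, the scrub brush bristles down in the oblong dish, and the slotted grate lying level in the drain box, one end tucked under the box's lip. Set each thing down rather than dropping it, do not tip the jar, and leave the scoop and the spanner where they lie.

Things in the scene. Friction and masses are not known exactly. Their poses are not given: they have to be found in the camera images.
- tin: Rectangular grey lidded tin of scouring pads, 120 x 60 x 50 mm (x, y, z), 0.3 kg: foot of one pile, on the tray's floor (which is 4 mm above the work surface); the grate or the brush lies on its flat lid. Origin: centre of underside; x along its length, z up. Grasp across 60 mm.
- jar: Squat round glass jar, yellow metal twist lid: 68 mm across the lid (13 mm deep, flat top), 66 mm across the glass, 50 mm high, 0.22 kg. Foot of the other pile, on the tray's floor; the other of grate and brush lies on its lid. Origin: centre of underside, z up.
- grate: Slotted dark steel plate 130 x 56 x 5 mm (x, y, z), 0.25 kg, both ends alike. Upright strap handle across its middle: bar 10 mm thick (x), 40 mm long (y), 23 to 39 mm above the plate's underside, on two posts. Lies handle up on the lid of the tin or the jar. Origin: centre of plate's underside; x along its length, z up. Grasp the bar across 10 mm.
- brush: Wooden scrub brush, 126 x 46 mm, 66 mm high, 0.16 kg, both ends alike: stiff bristles 0 to 18 mm, block to 30 mm, above it a bow handle: bar along x 104 mm long, 22 mm wide, 50 to 66 mm high. Lies bristles down on the lid of the jar or the tin. Origin: centre of bristles' underside; x along its length, z up. Grasp the bar across 22 mm.
- drain_box: Fixed metal box, inside 140 x 68 mm (x, y). Origin: centre of underside, x to the lip, z up. Ledge all round at z 14 carries the flat grate, lengths in line. Walls 22 high; at the +x end a 3 mm lip covers x 52 to 70, underside at z 26. The 122 mm opening is shorter than the grate: slide one end under the lip with the grate tilted about 12 degrees, then lower the other.
- duckboard: Place of the tin: slatted wooden duckboard fixed on the tray, four slats along x on two battens, 144 x 90 mm (x, y), flat top 18 mm above its underside, no rim. The tin stands on its middle, length along length, either way round. Origin: centre of underside; x along its length, z up.
- saucer: Place of the jar: round white ceramic saucer fixed on the tray, 108 mm across the rim, 12 mm high, wall 4 mm, sloping outwards; flat floor 4 mm above its underside, about 84 mm across. Origin: centre of underside, z up.
- brush_dish: Place of the brush: oblong white ceramic draining dish fixed on the tray, 158 x 78 mm outside (x, y), 14 mm high, walls 4 mm, inner floor 5 mm above its underside. The brush lies in it lengthwise, either way round. Origin: centre of underside; x along its length, z up.
- scoop: Bystander, left where it lies: blue plastic scoop loose on the tray, about 165 mm long (handle to -x), 58 mm wide, 33 mm high. Origin: on the underside, 8 mm ahead of the bowl's rear wall.
- spanner: Bystander, left where it lies: dark steel adjustable spanner loose on the tray towards the back, about 175 mm long (x, jaws to +x), 40 mm wide, 12 mm thick. Origin: on the underside near mid-length.
Things that resemble listed ones, but are neither listed nor needed, are in the scene too. There is more than one size of the brush; the job needs the largest.

How it is judged (in metres and radians):
At the end, for the whole second after the job is handed in: All level (0.07 rad), at rest: jar in the saucer (16 mm of its centre); tin on the duckboard (15 mm, 0.2 rad of its length); brush bristles down in its dish (20 mm, 0.25 rad); grate flat on the drain box's ledge (4 mm high or low, 8 mm along, 9 mm across), one end under the lip (horizontal distance between jar and saucer below 0.016 m and z of jar in the frame of saucer between 0.001 and 0.008 m and linear speed of each of jar, tin, brush, grate below 0.02 m/s and angular speed of each of jar, tin, brush, grate below 0.2 rad/s and angle between each of jar, tin, brush, grate's own z axis and vertical below 0.07 rad and horizontal distance between tin and duckboard below 0.015 m and angle between the x axis of tin and the x axis of duckboard, either way round below 0.2 rad and z of tin in the frame of duckboard between 0.014 and 0.022 m and horizontal distance between brush and brush_dish below 0.02 m and angle between the x axis of brush and the x axis of brush_dish, either way round below 0.25 rad and z of brush in the frame of brush_dish between 0.001 and 0.008 m and x of grate in the frame of drain_box between -0.008 and 0.008 m and y of grate in the frame of drain_box between -0.009 and 0.009 m and z of grate in the frame of drain_box between 0.01 and 0.018 m and angle between the x axis of grate and the x axis of drain_box, either way round below 0.15 rad); the robot touches nothing.
It fails at once if the scoop is knocked more than 30 mm from where it lay (distance of scoop from where it was at the start of the episode above 0.03 m).
It fails at once if the spanner is knocked more than 30 mm from where it lay (distance of spanner from where it was at the start of the episode above 0.03 m).
It fails at once if the glass jar is tipped by more than 35 degrees (angle between jar's own z axis and vertical above 0.61 rad).
It fails at once if one of the four things is dropped (faster than 0.7 m/s with no finger on it: a fall of about 25 mm) ((linear speed of tin above 0.7 m/s and contact force between tin and the fingers below 0.05 N) or (linear speed of jar above 0.7 m/s and contact force between jar and the fingers below 0.05 N) or (linear speed of grate above 0.7 m/s and contact force between grate and the fingers below 0.05 N) or (linear speed of brush above 0.7 m/s and contact force between brush and the fingers below 0.05 N)).
It also fails if it takes over 131 s, if anything falls off the work surface, if the arm or the gripper's body presses on something with over 40 N, if the wrist force passes 120 N, or if a joint passes its speed limit or range.

## Working session

There is one attempt and no reset: what is moved stays moved. The work goes in short steps, Python scripts to look and compute and a shell command to move; the robot and the scene stay as the last step left them, time stands still between calls to the robot, and variables do not carry over. Pictures are saved under pics/ and viewed, and the job is handed in when it is done.

```bash
mkdir -p pics; cat > h.py <<'E'
from cell import robot
import numpy as np, cv2
def snap(n,f):
    c=robot.camera(n); cv2.imwrite('pics/'+f+'.png',c['image'][:,:,::-1]); np.savez('pics/'+f+'.npz',image=c['image'],fov=c['vertical_fov'],cx=c['cx'],cy=c['cy'],view=c['view'],wrist=(n=='wrist')); return c
def load(f): return np.load('pics/'+f+'.npz')
def ray(c,u,v):
    h=c['image'].shape[0]; F=h/2/np.tan(np.radians(float(c['fov']))/2)
    x,y=u-float(c['cx']),v-float(c['cy'])
    if bool(c['wrist']):
        r=np.hypot(x,y); t=r/F; d=np.array([np.sin(t)*x/max(r,1e-9),np.sin(t)*y/max(r,1e-9),np.cos(t)])
    else: d=np.array([x/F,y/F,1])
    V=c['view']; R=V[:3,:3]; return -R.T@V[:3,3], R.T@d/np.linalg.norm(d)
def plane(c,u,v,z):
    o,d=ray(c,u,v); return o+d*(z-o[2])/d[2]
def tri(*obs):
    A=np.zeros((3,3));b=np.zeros(3);L=[]
    for c,u,v in obs:
        o,d=ray(c,u,v);P=np.eye(3)-np.outer(d,d);A+=P;b+=P@o;L.append((o,P))
    p=np.linalg.solve(A,b); return p,[round(1000*float(np.linalg.norm(P@(p-o))),1) for o,P in L]
def proj(c,p):
    h=c['image'].shape[0]; F=h/2/np.tan(np.radians(float(c['fov']))/2)
    q=c['view'][:3,:3]@np.asarray(p,float)+c['view'][:3,3]
    if bool(c['wrist']):
        r=np.hypot(q[0],q[1]);t=np.arctan2(r,q[2]);return np.array([c['cx']+F*t*q[0]/r,c['cy']+F*t*q[1]/r])
    return np.array([c['cx']+F*q[0]/q[2],c['cy']+F*q[1]/q[2]])
E
python3 - <<'E'
from h import *
np.set_printoptions(precision=3,suppress=True)
for n in('scene','side','wrist'):
    c=snap(n,n+'0'); print(n,c['vertical_fov'],c['cx'],c['cy'],-c['view'][:3,:3].T@c['view'][:3,3],c['view'][2,:3])
print(robot.get_obs())
E
```

```text
scene 46.65250597348208 326.58375760654104 199.25403546505441 [0.966 0.537 1.182] [-0.355 -0.397 -0.846]
side 48.145351079057924 320.19500561544976 195.04113073649594 [ 0.315 -1.061  0.851] [ 0.154  0.797 -0.584]
wrist 65.70646984690485 320.38852842360734 197.31910279064454 [0.167 0.605 0.384] [ 0.227 -0.092 -0.969]
{'time_s': 0.15, 'qpos': array([-74.463,  24.925,   1.434,  90.176,  -0.667,  64.974,  -4.302]), 'qvel': array([ 0.093, -0.081,  0.028, -0.026,  0.057, -0.   , -0.051]), 'tau': array([  0.002, -66.826,   0.986, -31.47 ,  -0.06 ,   0.039,   0.   ]), 'ee_pos': array([0.228, 0.581, 0.22 ]), 'eef_rot': array([[-0.931,  0.365, -0.   ],
       [ 0.365,  0.931, -0.001],
       [-0.   , -0.001, -1.   ]]), 'wrist_force': array([-0.762, -0.317,  0.712]), 'torque': array([-0.   ,  0.02 , -0.075]), 'gripper_width': 0.09174063513064502}
```

View images.

View pics/scene0.png

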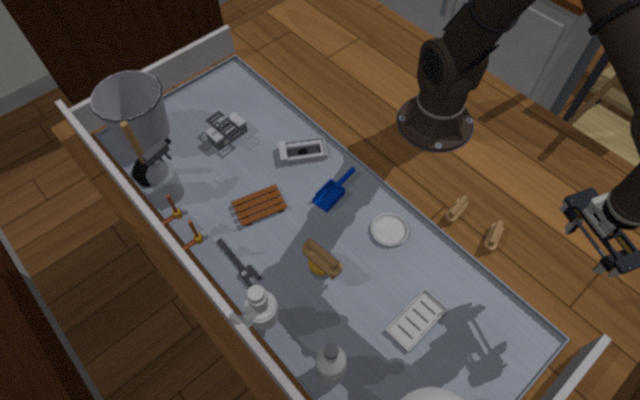

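View pics/side0.png

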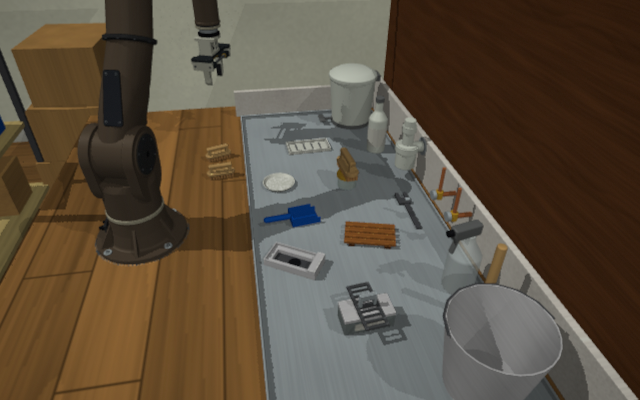

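View pics/wrist0.png

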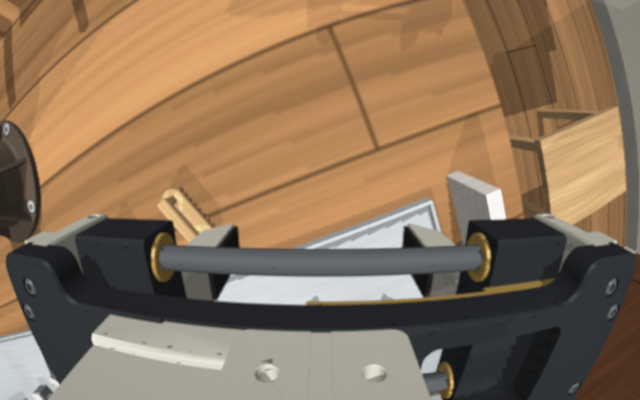

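```bash
python3 - <<'E'
from h import *
s=load('scene0')['image'][:,:,::-1]; d=load('side0')['image'][:,:,::-1]
def crop(im,x,y,w,h,k,f): cv2.imwrite('pics/'+f+'.png',cv2.resize(im[y:y+h,x:x+w],None,fx=k,fy=k,interpolation=cv2.INTER_CUBIC))
crop(s,190,95,160,120,5,'s_a'); crop(s,290,190,220,165,3.6,'s_b')
crop(d,250,230,160,120,5,'d_a'); crop(d,200,125,220,130,3.6,'d_b')
E
```

```text
(no output)
```

View pics/s_a.png

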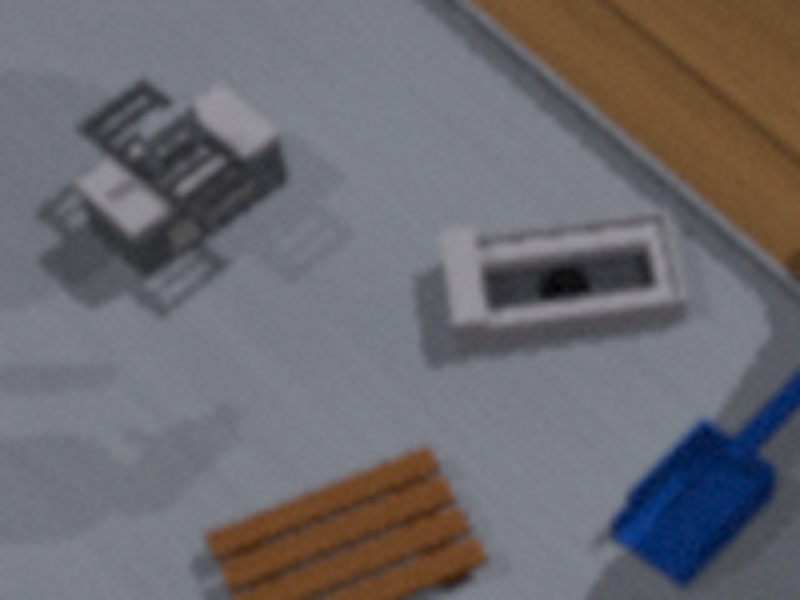

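View pics/s_b.png

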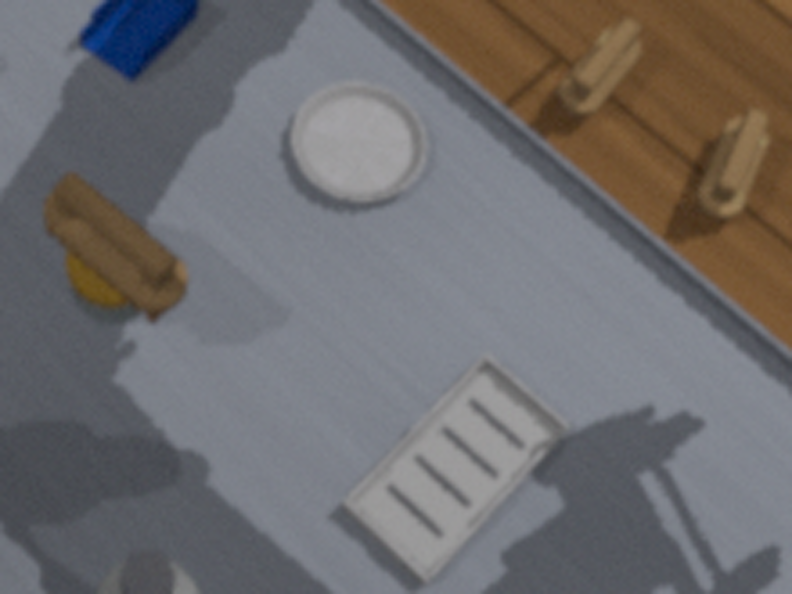

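View pics/d_a.png

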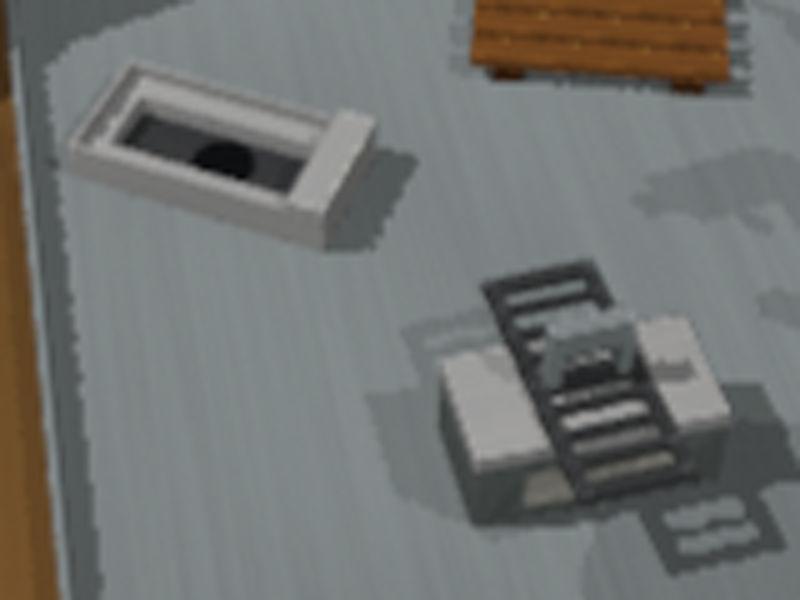

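View pics/d_b.png

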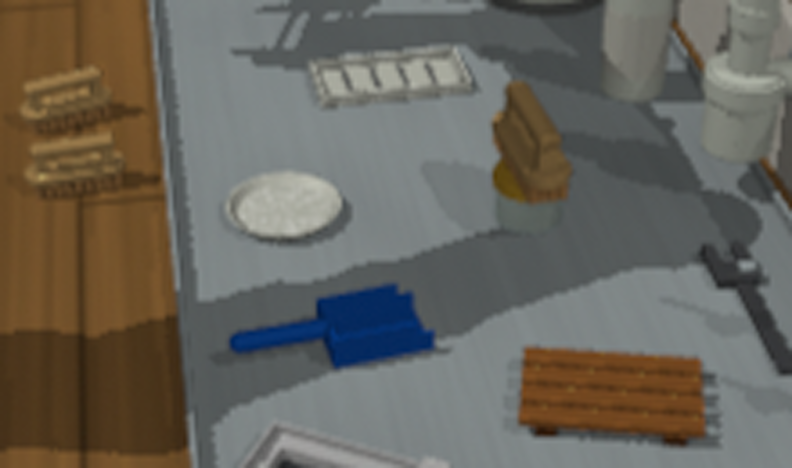

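```bash
python3 - <<'E'
from h import *
s=load('scene0')['image'][:,:,::-1]; d=load('side0')['image'][:,:,::-1]
def crop(im,x,y,w,h,k,f): cv2.imwrite('pics/'+f+'.png',cv2.resize(im[y:y+h,x:x+w],None,fx=k,fy=k,interpolation=cv2.INTER_CUBIC))
crop(s,220,180,130,105,6,'s_c'); crop(d,320,140,90,120,5,'d_c')
S,D=load('scene0'),load('side0')
np.set_printoptions(precision=3,suppress=True)
sa=lambda x,y:(S,190+(x+.5)/5-.5,95+(y+.5)/5-.5); da=lambda x,y:(D,250+(x+.5)/5-.5,230+(y+.5)/5-.5)
sb=lambda x,y:(S,290+(x+.5)/3.6-.5,190+(y+.5)/3.6-.5); db=lambda x,y:(D,200+(x+.5)/3.6-.5,125+(y+.5)/3.6-.5)
for n,a,b in [('box-+',sa(685,300),da(135,65)),('box--',sa(667,213),da(72,145)),('lip+-',sa(443,232),da(325,212)),('lip++',sa(452,326),da(377,117)),
('tin--',sa(225,85),da(475,468)),('tin+-',sa(78,190),da(732,415)),('tin++',sa(130,238),da(690,318)),('tin-+',sa(283,135),da(442,362)),('grate handle',sa(180,150),da(590,325)),
('saucer rim',sb(359,142),db(284,205)),('dish',sb(457,468),db(392,75)),('brush small1',sb(600,68),db(65,162)),('brush small2',sb(737,165),db(65,95)),('brush',sb(120,225),db(525,130))]:
    p,e=tri(a,b); print(n,p,e)
E
```

```text
box-+ [ 0.372 -0.13   0.024] [2.3, 2.3]
box-- [ 0.333 -0.19   0.025] [1.6, 1.6]
lip+- [ 0.454 -0.269  0.034] [2.1, 2.1]
lip++ [ 0.495 -0.206  0.034] [0.1, 0.1]
tin-- [ 0.49  -0.449  0.05 ] [2.0, 2.0]
tin+- [ 0.611 -0.44   0.049] [1.6, 1.6]
tin++ [ 0.609 -0.384  0.052] [1.1, 1.1]
tin-+ [ 0.488 -0.389  0.051] [2.1, 2.1]
grate handle [ 0.553 -0.401  0.077] [1.6, 1.6]
saucer rim [0.412 0.183 0.013] [1.2, 1.2]
dish [0.55  0.412 0.011] [1.7, 1.7]
brush small1 [0.218 0.271 0.023] [3.6, 3.6]
brush small2 [0.214 0.399 0.025] [0.7, 0.7]
brush [0.628 0.141 0.098] [1.1, 1.1]
```

View pics/s_c.png

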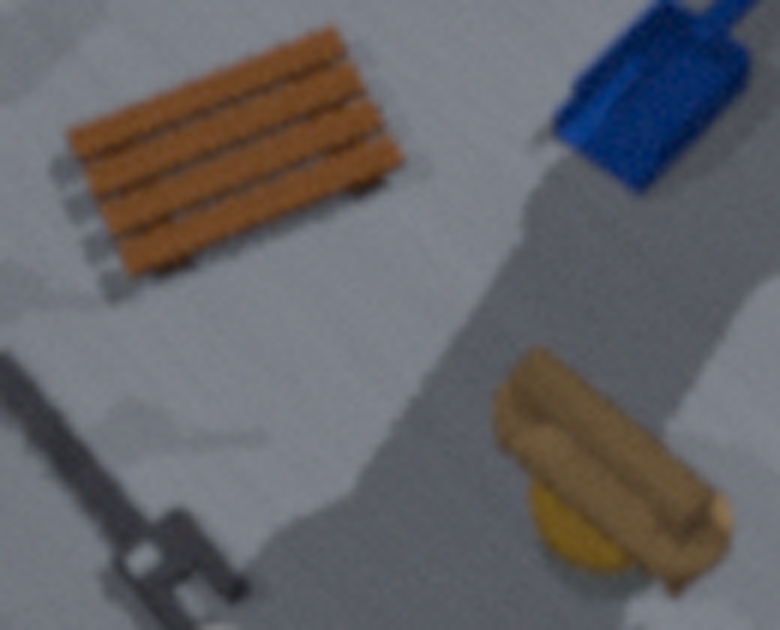

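View pics/d_c.png

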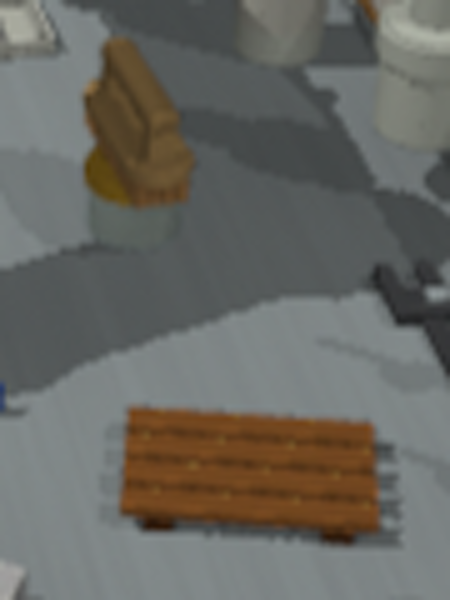

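```bash
python3 - <<'E'
from h import *
S,D=load('scene0'),load('side0')
np.set_printoptions(precision=3,suppress=True)
sb=lambda x,y:(S,290+(x+.5)/3.6-.5,190+(y+.5)/3.6-.5); db=lambda x,y:(D,200+(x+.5)/3.6-.5,125+(y+.5)/3.6-.5)
sc=lambda x,y:(S,220+(x+.5)/6-.5,180+(y+.5)/6-.5); dc=lambda x,y:(D,320+(x+.5)/5-.5,140+(y+.5)/5-.5)
for n,pts in [('dish',[sb(487,357),sb(567,428),sb(427,583),sb(347,503)]),('board',[sc(70,132),sc(335,28),sc(402,158),sc(130,275)])]:
    P=np.array([plane(*p,.018 if n=='dish' else .022)[:2] for p in pts]); print(n,P.tolist(),P.mean(0))
for n,a,b in [('board--',sc(335,28),dc(123,517)),('board+-',sc(70,132),dc(378,530)),('board++',sc(130,275),dc(374,424)),('board-+',sc(402,158),dc(128,410)),('bar -y',sc(545,355),dc(178,150)),('bar+y',sc(715,505),dc(118,45))]:
    print(n,*tri(a,b))
E
```

```text
dish [[0.4730129477163308, 0.3722659764255407], [0.4709434380415184, 0.44644645791282356], [0.6257607444633202, 0.45308981838569895], [0.6267184725274999, 0.3783162988422206]] [0.549 0.413]
board [[0.6935027331963666, -0.19065470794576667], [0.5583896922804916, -0.1513068436549192], [0.5821101020183495, -0.06946879368587355], [0.7195376651822836, -0.1060490014168809]] [ 0.638 -0.129]
board-- [ 0.558 -0.156  0.016] [1.8, 1.8]
board+- [ 0.694 -0.193  0.018] [1.4, 1.4]
board++ [ 0.72  -0.107  0.02 ] [0.9, 0.9]
board-+ [ 0.582 -0.07   0.02 ] [0.3, 0.3]
bar -y [0.636 0.087 0.099] [11.2, 11.2]
bar+y [0.628 0.196 0.113] [5.0, 5.0]
```

```bash
python3 -m creep '[[[4,-4,1],[0,0,-0.1],1],[[7,-7,2],[0,0,-0.2],1],[[10,-11,3],[0,0,-0.3],1],[[13,-14,3],[0,0,-0.4],1],[[16,-18,3],[0,0,-0.5],1]]'
python3 -m creep '[[[3,-4,0],[0,0,-0.1],1],[[6,-7,0],[0,0,-0.2],1],[[9,-11,0],[0,0,-0.3],1],[[12,-14,0],[0,0,-0.4],1],[[15,-18,0],[0,0,-0.5],1]]'
python3 - <<'E'
from h import *
o=robot.get_obs();print(o['ee_pos'],o['eef_rot'],o['qpos'],o['wrist_force'])
snap('wrist','w1')
E
```

```text
time_s: 0.65
ee_pos: [0.3891, 0.4007, 0.2498]
eef_rot: [[-0.639, 0.769, -0.0], [0.769, 0.639, 0.0], [0.0, -0.0, -1.0]]
wrist_force: [0.1, 0.4, 0.0]
gripper_width: 0.0917
time_s: 1.15
ee_pos: [0.5397, 0.2204, 0.2497]
eef_rot: [[-0.19, 0.982, -0.001], [0.982, 0.19, 0.001], [0.001, -0.0, -1.0]]
wrist_force: [0.7, 1.7, -0.9]
gripper_width: 0.0921
[0.53972877 0.22038264 0.24970038] [[-1.90074547e-01  9.81769529e-01 -5.08624292e-04]
 [ 9.81768959e-01  1.90075005e-01  1.09667951e-03]
 [ 1.17336329e-03 -2.90900682e-04 -9.99999269e-01]] [-43.68148111  20.08557151  22.31496909  95.12888163  -8.25626702
  66.40407694  -8.31949023] [ 0.69550888  1.72763506 -0.9167598 ]
```

View pics/w1.png

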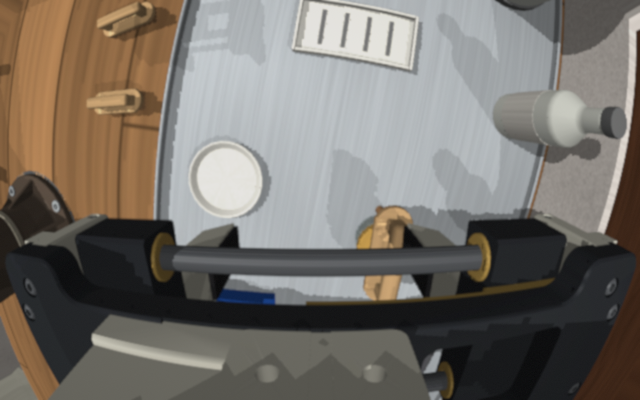

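```bash
python3 -m creep '[[[3,-4,0],[0,0,-0.05],1],[[5,-8,0],[0,0,-0.1],1],[[7,-12,0],[0,0,-0.15],1],[[9,-15,0],[0,0,-0.15],1],[[9,-17,0],[0,0,-0.15],1]]'
python3 - <<'E'
from h import *
o=robot.get_obs();print(o['ee_pos'],o['qpos'])
snap('wrist','w2')
E
```

```text
time_s: 1.7
ee_pos: [0.6366, 0.0363, 0.2496]
eef_rot: [[-0.021, 1.0, 0.003], [1.0, 0.021, -0.007], [-0.007, 0.003, -1.0]]
wrist_force: [0.3, 0.2, -0.5]
gripper_width: 0.0917
[0.63656037 0.03625396 0.24962623] [-26.35420111  25.98166662  27.28082803  87.56794326 -11.98021805
  69.2658028    3.97683758]
```

View pics/w2.png

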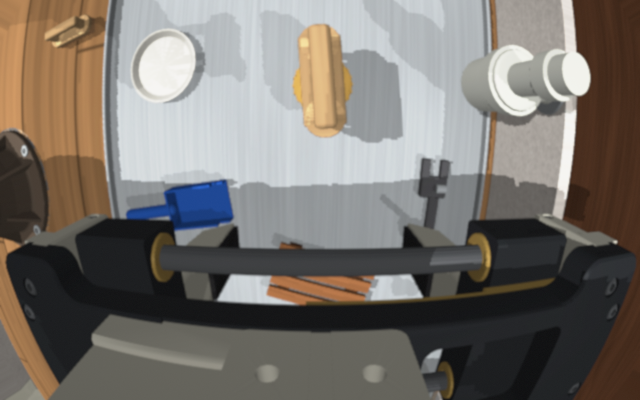

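```bash
python3 - <<'E'
from h import *
im=load('w2')['image'][:,:,::-1]
cv2.imwrite('pics/w2c.png',cv2.resize(im[10:150,260:390],None,fx=4.2,fy=4.2,interpolation=cv2.INTER_CUBIC))
im=load('w1')['image'][:,:,::-1]
cv2.imwrite('pics/w1c.png',cv2.resize(im[190:310,330:440],None,fx=4.2,fy=4.2,interpolation=cv2.INTER_CUBIC))
E
```

```text
(no output)
```

View pics/w2c.png

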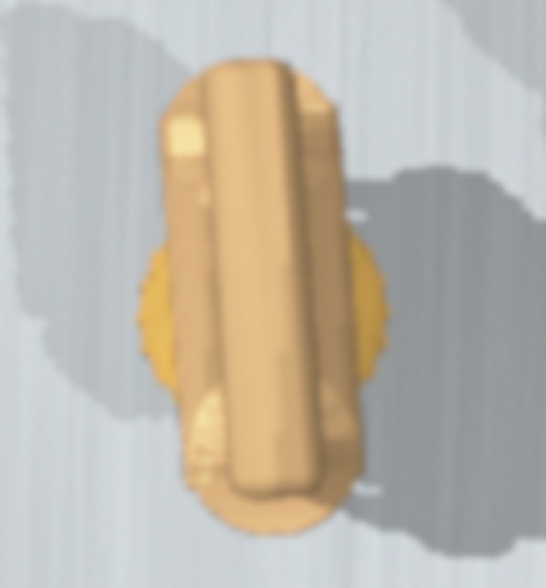

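View pics/w1c.png

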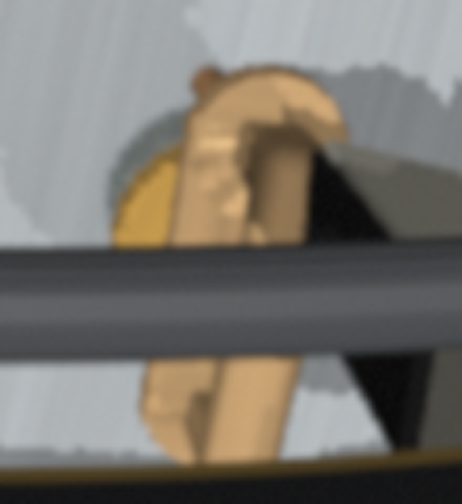

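```bash
python3 - <<'E'
from h import *
np.set_printoptions(precision=4,suppress=True)
W=load('w2');S,D=load('scene0'),load('side0')
w=lambda x,y:(W,260+(x+.5)/4.2-.5,10+(y+.5)/4.2-.5)
sc=lambda x,y:(S,220+(x+.5)/6-.5,180+(y+.5)/6-.5); dc=lambda x,y:(D,320+(x+.5)/5-.5,140+(y+.5)/5-.5)
for z in(.11,.12,.125):
    a,b=plane(*w(250,65),z),plane(*w(275,488),z);print(z,a,b,np.linalg.norm(a-b),(a+b)/2,np.degrees(np.arctan2(*(a-b)[1::-1])))
    for C,k,ox,oy in((S,6,220,180),(D,5,320,140)): 
        for p in(a,b): q=proj(C,p);print('   ',(q-[ox,oy])*k)
for z in (.054,.048):
  l,r=plane(*w(138,315),z),plane(*w(388,315),z);print('lid',l,r,np.linalg.norm(l-r),(l+r)/2)
# brush tri of bar centre: dish & saucer
print(tri(w(262,277),sc(628,425)),tri(w(262,277),dc(145,90)))
E
```

```text
0.11 [0.6323 0.1967 0.11  ] [0.6401 0.0954 0.11  ] 0.10162974033111419 [0.6362 0.1461 0.11  ] 94.41782239367993
    [696.1327 518.5661]
    [523.1821 368.7424]
    [114.3707  43.4488]
    [162.4322 122.1362]
0.12 [0.6324 0.1936 0.12  ] [0.64   0.0957 0.12  ] 0.09827859282894191 [0.6362 0.1447 0.12  ] 94.41782239367991
    [691.2438 503.6857]
    [522.9502 358.2207]
    [116.1592  32.5296]
    [162.9228 108.3305]
0.125 [0.6324 0.1921 0.125 ] [0.6399 0.0958 0.125 ] 0.09660301907785578 [0.6361 0.1439 0.125 ] 94.41782239367987
    [688.7761 496.1751]
    [522.8331 352.9033]
    [117.0611  27.0238]
    [163.1697 101.3856]
lid [0.6028 0.1416 0.054 ] [0.6709 0.1431 0.054 ] 0.06814146320250075 [0.6369 0.1423 0.054 ]
lid [0.6023 0.1422 0.048 ] [0.6715 0.1437 0.048 ] 0.06927946668454352 [0.6369 0.143  0.048 ]
(array([0.6322, 0.1458, 0.1213]), [4.6, 4.6]) (array([0.6378, 0.1449, 0.106 ]), [1.8, 1.8])
```

```bash
python3 -m creep '[[[0,4,0],[0.007,0.003,0.03],1],[[0,8,-2],[0.007,0.003,0.056],1],[[0,10.9,-5],[0.007,0.003,0.056],1],[[0,10.9,-8],[0.007,0.003,0.056],1],[[0,10.9,-10],[0.007,0.003,0.056],1]]'
python3 - <<'E'
from h import *
o=robot.get_obs();print(o['ee_pos'])
snap('wrist','w3');snap('scene','s3')
E
```

```text
time_s: 2.25
ee_pos: [0.6337, 0.1442, 0.1472]
eef_rot: [[-0.077, 0.997, -0.003], [0.997, 0.077, -0.001], [-0.001, -0.003, -1.0]]
wrist_force: [-0.1, -0.9, -0.2]
gripper_width: 0.0916
[0.63372439 0.14418634 0.14723467]
```

View pics/w3.png

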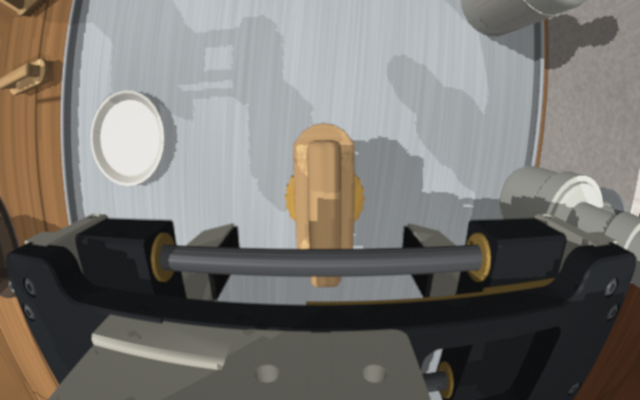

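```bash
python3 -m creep '[[[0.2,0.1,-1.5],[0,0,0],1],[[0.2,0.1,-3],[0,0,0],1],[[0.2,0.1,-3.9],[0,0,0],1],[[0.2,0.1,-3.9],[0,0,0],0],[[0.2,0.1,-3.9],[0,0,0],-1]]'
python3 -m creep '[[[0,0,0],[0,0,0],-1],[[0,0,0],[0,0,0],-1],[[0,0,0],[0,0,0],-1],[[0,0,0],[0,0,0],-1]]'
```

```text
time_s: 2.85
ee_pos: [0.6351, 0.1433, 0.1078]
eef_rot: [[-0.075, 0.997, -0.006], [0.997, 0.075, -0.003], [-0.002, -0.006, -1.0]]
wrist_force: [0.6, 0.1, 0.1]
gripper_width: 0.0802
time_s: 3.25
ee_pos: [0.6352, 0.1433, 0.1081]
eef_rot: [[-0.075, 0.997, -0.006], [0.997, 0.075, -0.003], [-0.002, -0.006, -1.0]]
wrist_force: [0.4, 0.0, -0.5]
gripper_width: 0.0483
```

```bash
python3 -m creep '[[[0,0,0],[0,0,0],-1],[[0,0,0],[0,0,0],-1],[[0,0,0],[0,0,0],-1],[[0,0,0],[0,0,0],-1]]'
python3 -m creep '[[[0,0,1],[0,0,0],-1],[[0,0,2],[0,0,0],-1],[[0,0,4],[0,0,0],-1],[[0,0,7],[0,0,0],-1],[[0,0,10],[0,0,0],-1]]'
```

```text
time_s: 3.65
ee_pos: [0.6353, 0.1434, 0.1081]
eef_rot: [[-0.075, 0.997, -0.005], [0.997, 0.075, -0.003], [-0.002, -0.005, -1.0]]
wrist_force: [0.5, 0.1, 1.0]
gripper_width: 0.0215
time_s: 4.15
ee_pos: [0.6351, 0.1432, 0.2097]
eef_rot: [[-0.075, 0.997, -0.006], [0.997, 0.075, -0.003], [-0.003, -0.006, -1.0]]
wrist_force: [0.4, 0.6, -1.8]
gripper_width: 0.0214
```

```bash
python3 -m creep '[[[0,3,0],[0,0,0.14],-1],[[-0.5,5,1],[0,0,0.28],-1],[[-0.5,8,2],[0,0,0.42],-1],[[-1,11,3],[0,0,0.56],-1],[[-1.5,14,3],[0,0,0.7],-1]]'
python3 -m creep '[[[0,3,0],[0,0,0.14],-1],[[-0.5,5,0],[0,0,0.28],-1],[[-1,8,0],[0,0,0.42],-1],[[-1.5,11,0],[0,0,0.56],-1],[[-2,12,0],[0,0,0.7],-1]]'
python3 -m creep '[[[0,0,0],[0,0,0.12],-1],[[0,0,0],[0,0,0.12],-1]]'
python3 - <<'E'
from h import *
o=robot.get_obs();print(o['ee_pos'],o['qpos'])
snap('wrist','w4');snap('side','d4')
E
```

```text
time_s: 4.65
ee_pos: [0.6207, 0.2843, 0.2425]
eef_rot: [[-0.703, 0.711, 0.001], [0.711, 0.703, -0.004], [-0.004, -0.003, -1.0]]
wrist_force: [0.8, -0.7, -2.4]
gripper_width: 0.0216
time_s: 5.15
ee_pos: [0.599, 0.4084, 0.243]
eef_rot: [[-0.997, 0.082, 0.003], [0.082, 0.997, -0.001], [-0.003, -0.001, -1.0]]
wrist_force: [-0.5, 1.0, -2.2]
gripper_width: 0.0211
time_s: 5.35
ee_pos: [0.5986, 0.4091, 0.2437]
eef_rot: [[-0.999, -0.041, 0.003], [-0.041, 0.999, -0.0], [-0.003, -0.0, -1.0]]
wrist_force: [0.3, -0.1, -2.0]
gripper_width: 0.0214
[0.59860144 0.40909171 0.2436741 ] [-40.00000025  33.75346897   2.42883702  71.93175508  -1.27671222
  74.20570135  54.72661093]
```

View pics/w4.png

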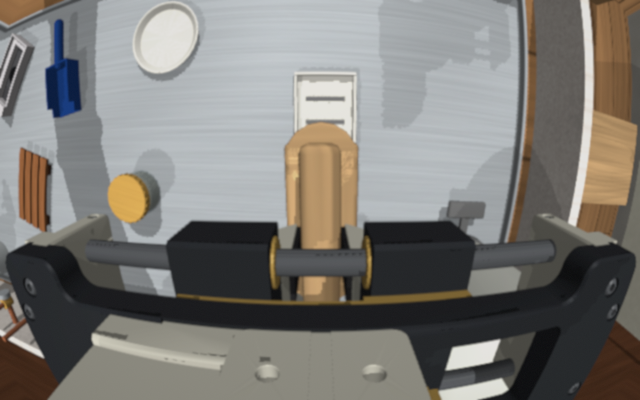

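```bash
python3 - <<'E'
from h import *
im=load('w1')['image'][:,:,::-1]
a=cv2.resize(im[0:80,280:430],None,fx=4.6,fy=4.6,interpolation=cv2.INTER_CUBIC)
im=load('w4')['image'][:,:,::-1]
b=cv2.resize(im[60:110,280:430],None,fx=4.6,fy=4.6,interpolation=cv2.INTER_CUBIC)
cv2.imwrite('pics/dish.png',np.vstack([a,b]))
E
```

```text
(no output)
```

View pics/dish.png

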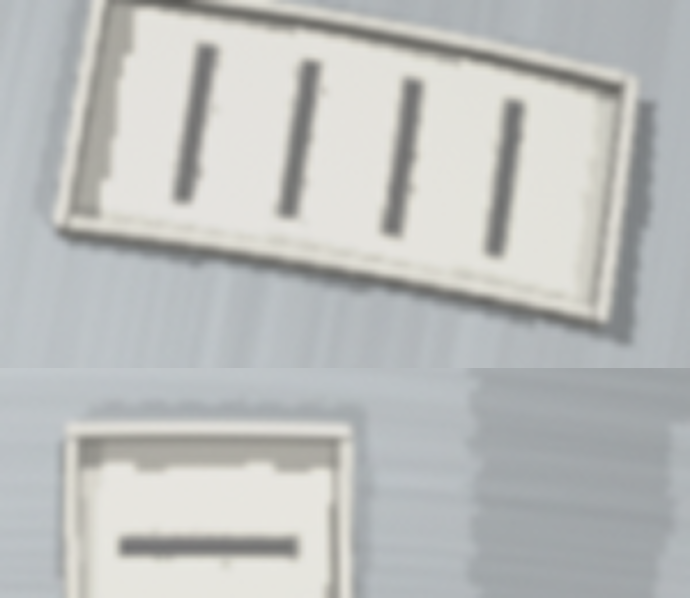

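```bash
python3 - <<'E'
from h import *
np.set_printoptions(precision=4,suppress=True)
A,B=load('w1'),load('w4')
a=lambda x,y:(A,280+(x+.5)/4.6-.5,(y+.5)/4.6-.5); b=lambda x,y:(B,280+(x+.5)/4.6-.5,60+(y+.5)/4.6-.5)
P=[plane(*a(*p),.018) for p in((93,-3),(637,78),(605,322),(57,222))];Q=[plane(*b(*p),.018) for p in((66,55),(353,57))]
print(np.array(P),np.mean(P,0));print(np.array(Q),np.mean(Q,0))
v=(P[1]+P[2]-P[0]-P[3])/2;print(np.linalg.norm(v),np.degrees(np.arctan2(v[1],v[0])))
print('tri', tri(a(57,222),b(66,55)),tri(a(93,-3),b(353,57)))
# saucer & lid via ellipse fits of colour masks
def blob(f,roi,fn):
    c=load(f);im=c['image'].astype(int);hsv=cv2.cvtColor(c['image'],cv2.COLOR_RGB2HSV)
    m=np.zeros(im.shape[:2],np.uint8);x,y,X,Y=roi;m[y:Y,x:X]=fn(im,hsv)[y:Y,x:X]
    cs=cv2.findContours(m,cv2.RETR_EXTERNAL,cv2.CHAIN_APPROX_NONE)[0];k=max(cs,key=cv2.contourArea);return c,k[:,0,:]
def circ(c,k,z):
    P=np.array([plane(c,u,v,z)[:2] for u,v in k]);h=cv2.minEnclosingCircle(P.astype(np.float32)*1000)
    A=np.c_[2*P,np.ones(len(P))];s=np.linalg.lstsq(A,(P**2).sum(1),rcond=None)[0];return s[:2],np.sqrt(s[2]+s[0]**2+s[1]**2)
white=lambda im,h:((im.min(2)>198)&((im.max(2)-im.min(2))<16)).astype(np.uint8)
yel=lambda im,h:((h[:,:,1]>90)&(h[:,:,0]>12)&(h[:,:,0]<32)).astype(np.uint8)
for f,roi in(('w1',(170,120,280,218)),('w2',(118,15,215,115)),('w4',(120,0,210,85))):
    c,k=blob(f,roi,white);print(f,circ(c,k,.016),k.min(0),k.max(0))
c,k=blob('w4',(100,160,160,222),yel);print('lid',circ(c,k,.054),k.min(0),k.max(0))
E
```

```text
[[0.4696 0.4409 0.018 ]
 [0.626  0.4528 0.018 ]
 [0.6289 0.376  0.018 ]
 [0.4735 0.3712 0.018 ]] [0.5495 0.4102 0.018 ]
[[0.4724 0.3706 0.018 ]
 [0.4695 0.4481 0.018 ]] [0.471  0.4094 0.018 ]
0.1561339241251137 3.071363053978144
tri (array([0.4733, 0.3708, 0.0201]), [0.5, 0.5]) (array([ 0.4658,  0.4508, -0.0069]), [0.2, 0.2])
w1 (array([0.4143, 0.1844]), np.float64(0.0489244889708017)) [188 141] [261 217]
w2 (array([0.4154, 0.1641]), np.float64(0.06602531075457431)) [118  28] [214 114]
w4 (array([0.4196, 0.1847]), np.float64(0.04581740045290547)) [133  10] [194  72]
lid (array([0.6347, 0.1472]), np.float64(0.035131155826938903)) [108 174] [149 221]
```

```bash
python3 -m creep '[[[-2,0.2,-3],[0,0,0],-1],[[-4,0.3,-7],[0,0,0],-1],[[-4.7,0.3,-11],[0,0,0],-1],[[-4.7,0.3,-13],[0,0,0],-1],[[-4.7,0.3,-13],[0,0,0],-1]]'
python3 - <<'E'
from h import *
o=robot.get_obs();print(o['ee_pos'])
snap('wrist','w5');snap('side','d5');snap('scene','s5')
c=load('d5')['image'];cv2.imwrite('pics/d5c.png',cv2.resize(c[100:180,250:370,::-1],None,fx=6,fy=6))
c=load('s5')['image'];cv2.imwrite('pics/s5c.png',cv2.resize(c[250:370,350:490,::-1],None,fx=5,fy=5))
E
```

```text
time_s: 5.95
ee_pos: [0.5509, 0.4084, 0.1104]
eef_rot: [[-1.0, -0.03, -0.001], [-0.03, 1.0, -0.005], [0.001, -0.005, -1.0]]
wrist_force: [-0.1, 0.4, -2.6]
gripper_width: 0.0214
[0.55088689 0.40838573 0.11042039]
```

View pics/d5c.png

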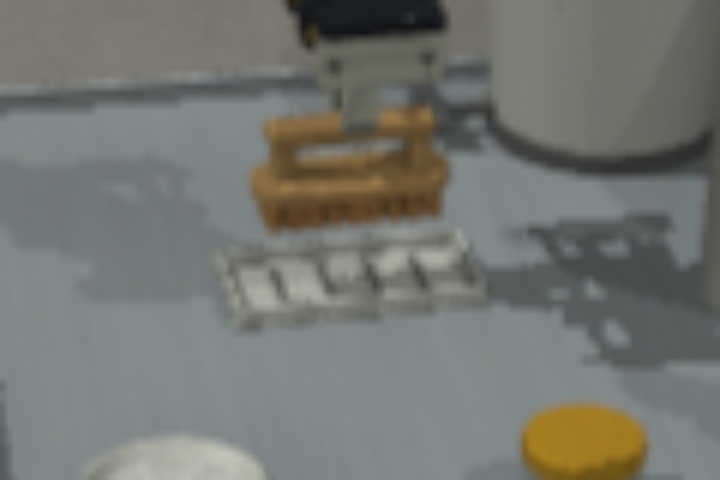

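View pics/w5.png

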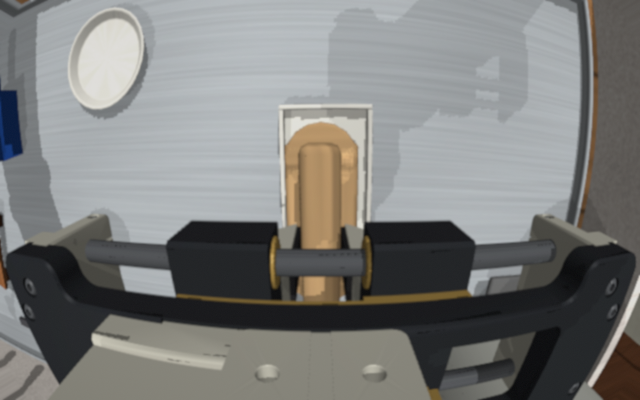

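```bash
python3 -m creep '[[[0,0.4,0],[0,0,0],-1],[[0,0.4,-2],[0.003,0,0],-1],[[0,0.4,-3.5],[0.005,0,0],-1],[[0,0.4,-4.4],[0.005,0,0],-1],[[0,0.4,-4.6],[0.005,0,0],-1]]'
```

```text
time_s: 6.6
ee_pos: [0.5534, 0.4142, 0.0681]
eef_rot: [[-1.0, -0.031, 0.004], [-0.031, 1.0, 0.004], [-0.004, 0.004, -1.0]]
wrist_force: [-0.4, -0.1, -1.8]
gripper_width: 0.0216
```

```bash
python3 -m creep '[[[0,0,0],[0,0,0],-1],[[0,0,-0.15],[0,0,0],-1]]'
```

```text
time_s: 6.8
ee_pos: [0.5538, 0.4145, 0.0673]
eef_rot: [[-1.0, -0.031, 0.005], [-0.031, 1.0, 0.005], [-0.005, 0.004, -1.0]]
wrist_force: [-0.0, 1.0, -2.2]
gripper_width: 0.0212
```

```bash
python3 -m creep '[[[-0.2,-0.1,-0.2],[0,0,0],-1],[[-0.2,-0.1,-0.3],[0,0,0],-1],[[-0.2,-0.1,-0.4],[0,0,0],-1]]'; python3 -m creep '[[[0,0,-0.1],[0,0,0],-1],[[0,0,-0.1],[0,0,0],-1]]'
```

```text
time_s: 7.1
ee_pos: [0.5519, 0.4136, 0.0635]
eef_rot: [[-1.0, -0.031, 0.005], [-0.031, 1.0, 0.005], [-0.006, 0.005, -1.0]]
wrist_force: [-0.2, -0.2, -1.1]
gripper_width: 0.0215
time_s: 7.3
ee_pos: [0.5519, 0.4136, 0.0625]
eef_rot: [[-1.0, -0.031, 0.005], [-0.031, 1.0, 0.005], [-0.006, 0.005, -1.0]]
wrist_force: [-0.5, 0.0, -2.0]
gripper_width: 0.0213
```

```bash
python3 -m creep '[[[0,0,-0.15],[0,0,0],-1],[[0,0,-0.15],[0,0,0],-1]]'; python3 -m creep '[[[0,0,-0.15],[0,0,0],-1],[[0,0,-0.15],[0,0,0],-1]]'
```

```text
time_s: 7.5
ee_pos: [0.5521, 0.4142, 0.0621]
eef_rot: [[-1.0, -0.031, 0.006], [-0.031, 1.0, 0.006], [-0.006, 0.006, -1.0]]
wrist_force: [-2.0, -1.6, 6.2]
gripper_width: 0.0213
time_s: 7.7
ee_pos: [0.5521, 0.4145, 0.062]
eef_rot: [[-0.999, -0.031, 0.007], [-0.031, 0.999, 0.006], [-0.007, 0.006, -1.0]]
wrist_force: [-3.2, -1.8, 9.9]
gripper_width: 0.0214
```

```bash
python3 -m creep '[[[0,0,0.1],[0,0,0],0],[[0,0,0.1],[0,0,0],0],[[0,0,0.1],[0,0,0],0.3],[[0,0,0.1],[0,0,0],0.3]]'; python3 -m creep '[[[0,0,1],[0,0,0],1],[[0,0,3],[0,0,0],1],[[0,0,6],[0,0,0],1],[[0,0,11],[0,0,0],1],[[0,0,15],[0,0,0],1]]'
python3 - <<'E'
from h import *
snap('wrist','w6')
E
```

```text
time_s: 8.1
ee_pos: [0.5522, 0.4144, 0.0628]
eef_rot: [[-0.999, -0.031, 0.007], [-0.031, 1.0, 0.006], [-0.007, 0.006, -1.0]]
wrist_force: [0.3, -0.3, 0.1]
gripper_width: 0.0486
time_s: 8.6
ee_pos: [0.5524, 0.4146, 0.216]
eef_rot: [[-0.999, -0.031, 0.008], [-0.031, 0.999, 0.007], [-0.008, 0.007, -1.0]]
wrist_force: [0.6, 0.2, 0.5]
gripper_width: 0.0884
```

View pics/w6.png

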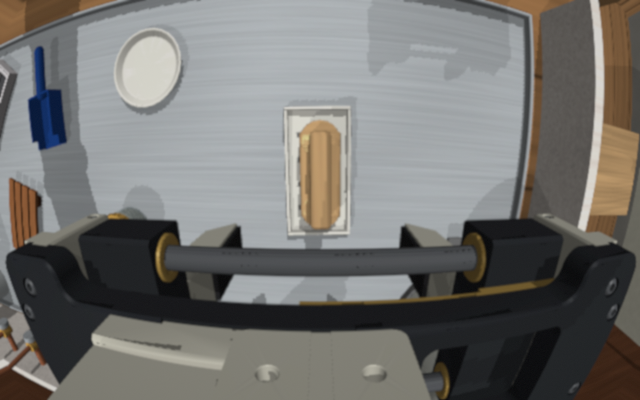

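```bash
python3 -m creep '[[[2,-5,0.5],[0,0,0],1],[[4,-10,1],[0,0,0],1],[[6,-15,2],[0,0,0],1],[[8,-20,2],[0,0,0],1],[[10,-24,2],[0,0,0],1]]'
python3 -m creep '[[[1,-2,0],[0,0,0],1],[[1,-3,0],[-0.007,-0.008,0],1],[[1,-3,0],[-0.007,-0.008,0],1]]'
python3 - <<'E'
from h import *
o=robot.get_obs();print(o['ee_pos'],o['qpos'])
snap('wrist','w7')
E
```

```text
time_s: 9.15
ee_pos: [0.6501, 0.1858, 0.2448]
eef_rot: [[-0.999, -0.031, 0.017], [-0.031, 0.999, 0.014], [-0.017, 0.014, -1.0]]
wrist_force: [0.3, 1.3, -0.0]
gripper_width: 0.0919
time_s: 9.45
ee_pos: [0.6601, 0.1544, 0.2451]
eef_rot: [[-0.999, -0.029, 0.025], [-0.029, 1.0, 0.007], [-0.025, 0.006, -1.0]]
wrist_force: [-0.9, 0.6, 0.7]
gripper_width: 0.092
[0.66008172 0.15444087 0.24514404] [-20.58005203  28.02074986   4.51233393  81.58990982  -2.23905603
  68.98560298  75.81298509]
```

View pics/w7.png

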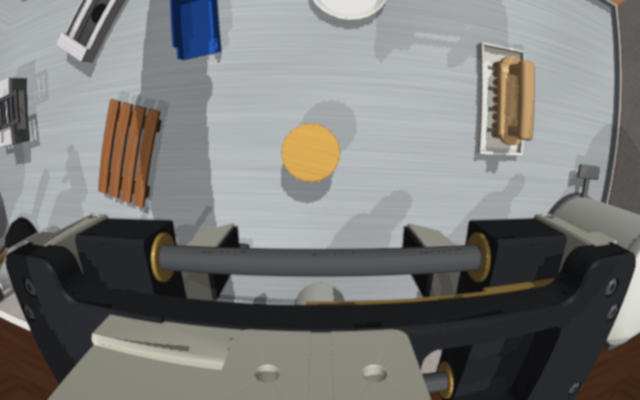

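```bash
cat >> h.py <<'E'
def blob(f,roi,fn):
    c=load(f);im=c['image'].astype(int);hsv=cv2.cvtColor(c['image'],cv2.COLOR_RGB2HSV)
    m=np.zeros(im.shape[:2],np.uint8);x,y,X,Y=roi;m[y:Y,x:X]=fn(im,hsv)[y:Y,x:X]
    cs=cv2.findContours(m,cv2.RETR_EXTERNAL,cv2.CHAIN_APPROX_NONE)[0];k=max(cs,key=cv2.contourArea);return c,k[:,0,:]
def circ(c,k,z):
    P=np.array([plane(c,u,v,z)[:2] for u,v in k])
    A=np.c_[2*P,np.ones(len(P))];s=np.linalg.lstsq(A,(P**2).sum(1),rcond=None)[0];return s[:2],np.sqrt(s[2]+s[0]**2+s[1]**2)
white=lambda im,h:((im.min(2)>198)&((im.max(2)-im.min(2))<16)).astype(np.uint8)
yel=lambda im,h:((h[:,:,1]>90)&(h[:,:,0]>12)&(h[:,:,0]<32)).astype(np.uint8)
np.set_printoptions(precision=4,suppress=True)
E
python3 - <<'E'
from h import *
c,k=blob('w7',(270,110,350,190),yel);print('lid',circ(c,k,.054),circ(c,k,.045),k.min(0),k.max(0))
for f,x,y in(('w1',225.7,179),('w6',148,69.5),('w4',166.5,38),('w5',106.5,59)): print(f,plane(load(f),x,y,.016),plane(load(f),x,y,.010))
print(tri((load('w1'),225.7,179),(load('w6'),148,69.5)),tri((load('w1'),225.7,179),(load('w5'),106.5,59)))
im=load('w6')['image']; a=cv2.resize(im[15:125,95:205,::-1],None,fx=4,fy=4,interpolation=cv2.INTER_CUBIC)
im=load('w1')['image']; b=cv2.resize(im[125:235,170:280,::-1],None,fx=4,fy=4,interpolation=cv2.INTER_CUBIC)
cv2.imwrite('pics/sau.png',np.hstack([b,a])[:,:800])
E
```

```text
lid (array([0.6364, 0.1428]), np.float64(0.03314532810853155)) (array([0.6375, 0.1426]), np.float64(0.03398914268792718)) [281 123] [339 181]
w1 [0.4157 0.1865 0.016 ] [0.414 0.185 0.01 ]
w6 [0.4173 0.1903 0.016 ] [0.4162 0.1866 0.01  ]
w4 [0.4166 0.1907 0.016 ] [0.4148 0.1874 0.01  ]
w5 [0.4162 0.1923 0.016 ] [0.4146 0.1873 0.01  ]
(array([0.4146, 0.1849, 0.008 ]), [1.2, 1.2]) (array([0.4133, 0.1841, 0.0063]), [0.3, 0.3])
```

View pics/sau.png

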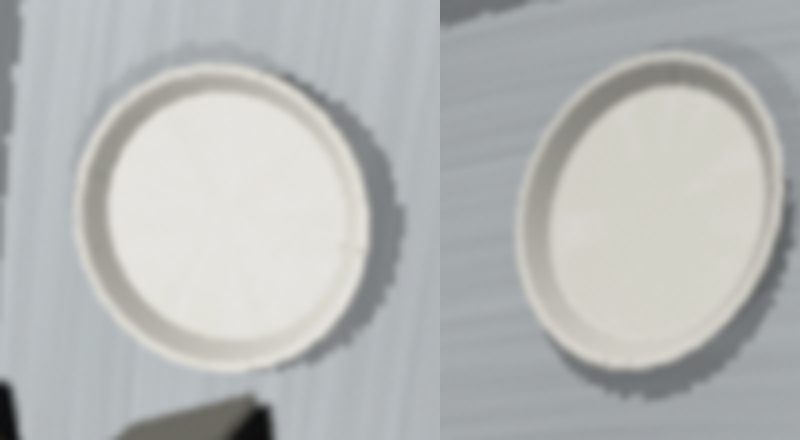

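```bash
python3 -m creep '[[[-1.5,-0.8,-3],[-0.007,0.025,0],1],[[-2.4,-1.2,-7],[-0.007,0.025,0],1],[[-2.4,-1.2,-11],[-0.007,0.025,0],1],[[-2.4,-1.2,-14],[-0.007,0.025,0],1],[[-2.4,-1.2,-14.5],[-0.007,0.025,0],1]]'
python3 - <<'E'
from h import *
snap('wrist','w8')
c,k=blob('w8',(240,160,400,245),yel);print('lid',circ(c,k,.054),k.min(0),k.max(0))
E
```

```text
time_s: 10.0
ee_pos: [0.6321, 0.147, 0.0964]
eef_rot: [[-0.999, -0.035, -0.007], [-0.035, 0.999, 0.001], [0.007, 0.001, -1.0]]
wrist_force: [0.2, 0.5, 0.4]
gripper_width: 0.0919
lid (array([0.6308, 0.1426]), np.float64(0.03074259063895247)) [267 172] [363 244]
```

View pics/w8.png

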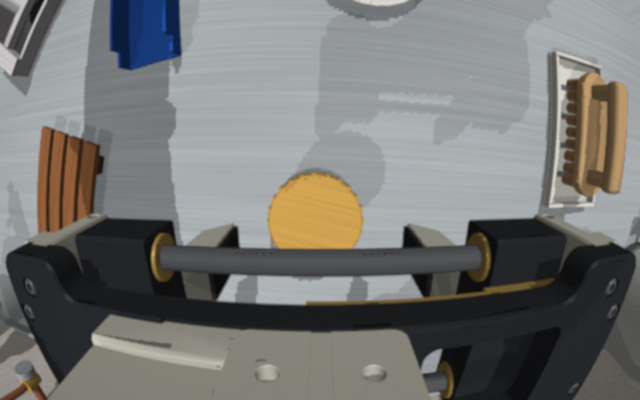

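```bash
python3 -m creep '[[[0.4,-0.4,-0.5],[0,-0.006,0],1],[[0.4,-0.4,-2],[0,-0.006,0],1],[[0.4,-0.4,-4],[0,-0.006,0],1],[[0.4,-0.4,-5.4],[0,-0.006,0],1],[[0.4,-0.4,-5.4],[0,-0.006,0],1]]'
python3 -m creep '[[[0,0,0],[0,0,0],0],[[0,0,0],[0,0,0],0],[[0,0,0],[0,0,0],-1],[[0,0,0],[0,0,0],-1]]'
```

```text
time_s: 10.55
ee_pos: [0.6361, 0.1425, 0.0419]
eef_rot: [[-0.999, -0.034, -0.002], [-0.034, 0.999, 0.0], [0.002, 0.0, -1.0]]
wrist_force: [0.3, -0.5, -0.4]
gripper_width: 0.0918
time_s: 10.95
ee_pos: [0.6366, 0.1428, 0.0427]
eef_rot: [[-0.999, -0.034, -0.001], [-0.034, 0.999, 0.001], [0.001, 0.001, -1.0]]
wrist_force: [-0.3, 0.9, 2.3]
gripper_width: 0.0661
```

```bash
python3 -m creep '[[[0,0,0],[0,0,0],-1],[[0,0,1],[0,0,0],-1],[[0,0,2],[0,0,0],-1],[[0,0,5],[0,0,0],-1],[[0,0,8],[0,0,0],-1]]'
python3 - <<'E'
from h import *
snap('wrist','w9'); snap('side','d9')
c=load('d9')['image'];cv2.imwrite('pics/d9c.png',cv2.resize(c[90:230,250:420,::-1],None,fx=4,fy=4))
E
```

```text
time_s: 11.45
ee_pos: [0.6362, 0.1426, 0.1239]
eef_rot: [[-0.999, -0.034, -0.002], [-0.034, 0.999, 0.001], [0.001, 0.001, -1.0]]
wrist_force: [1.8, 0.4, -1.9]
gripper_width: 0.0661
```

View pics/d9c.png

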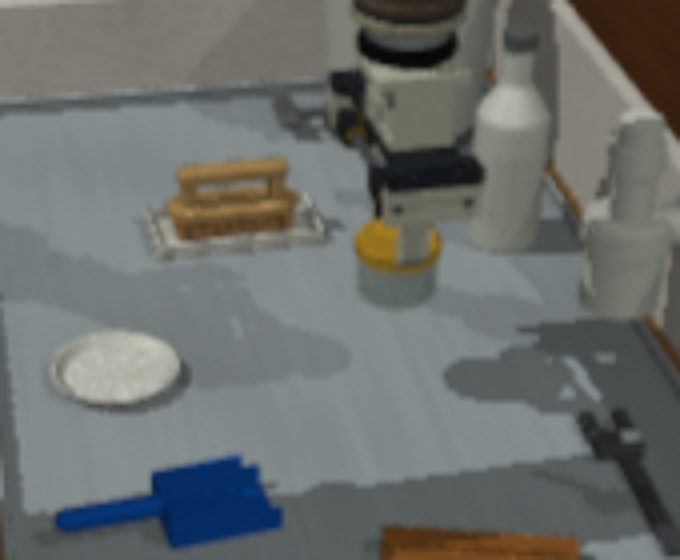

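View pics/w9.png

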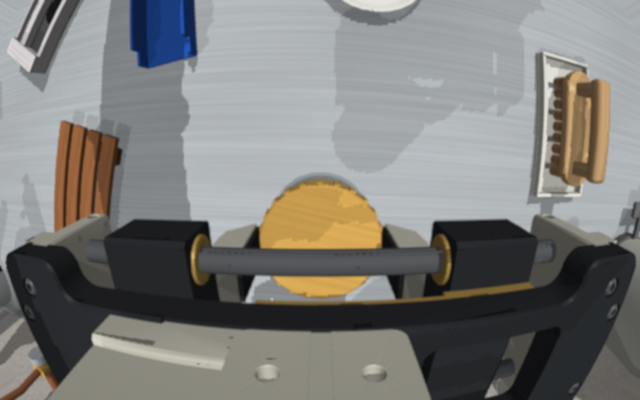

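```bash
python3 -m creep '[[[-3,1,1],[0,0,0],-1],[[-7,2,1],[0,0,0],-1],[[-11,3,1],[0,0,0],-1],[[-14,4,1],[0,0,0],-1],[[-16,4.2,1],[0,0,0],-1]]'
python3 - <<'E'
from h import *
o=robot.get_obs();print(o['qpos'])
snap('wrist','w10')
E
```

```text
time_s: 12.05
ee_pos: [0.4768, 0.1867, 0.1384]
eef_rot: [[-0.999, -0.037, 0.006], [-0.037, 0.999, 0.004], [-0.006, 0.004, -1.0]]
wrist_force: [0.5, 0.1, -2.3]
gripper_width: 0.0659
[-28.9294  19.378    2.0219 112.0459  -0.9382  48.172   65.7034]
```

View pics/w10.png

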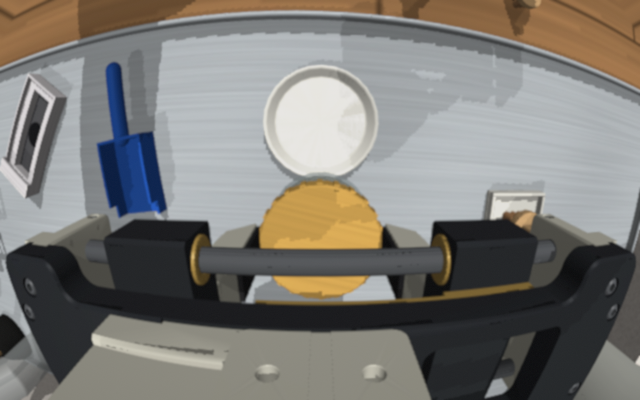

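```bash
python3 - <<'E'
from h import *
c=load('w10')
L,R,T=(263,125),(379,125),(321,65)
l,r,t=[plane(c,*p,.016) for p in(L,R,T)];print(l,r,t,np.linalg.norm(l-r),(l+r)/2,t+[.054,0,0])
print(tri((load('w1'),225,178.8),(c,321,123)))
o=robot.get_obs();print(o['ee_pos'])
E
```

```text
[0.4172 0.1314 0.016 ] [0.4133 0.2388 0.016 ] [0.3601 0.1831 0.016 ] 0.10741915470563211 [0.4152 0.1851 0.016 ] [0.4141 0.1831 0.016 ]
(array([0.4139, 0.1854, 0.0125]), [0.4, 0.4])
[0.4742 0.1865 0.1382]
```

```bash
python3 -m creep '[[[-3,0,0],[-0.004,0.006,0],-1],[[-6,-0.2,-2],[-0.004,0.006,0],-1],[[-6,-0.2,-5],[-0.004,0.006,0],-1],[[-6,-0.2,-7],[-0.004,0.006,0],-1],[[-6,-0.2,-8],[-0.004,0.006,0],-1]]'
python3 -m creep '[[[0,0,0],[0,0,0],-1]]'
```

```text
time_s: 12.6
ee_pos: [0.4135, 0.1841, 0.0571]
eef_rot: [[-0.999, -0.038, -0.003], [-0.038, 0.999, -0.002], [0.004, -0.002, -1.0]]
wrist_force: [0.2, 0.0, -1.2]
gripper_width: 0.0662
time_s: 12.7
ee_pos: [0.4132, 0.1838, 0.0564]
eef_rot: [[-0.999, -0.037, -0.005], [-0.037, 0.999, -0.003], [0.005, -0.002, -1.0]]
wrist_force: [-0.1, 0.2, -2.2]
gripper_width: 0.0662
```

```bash
python3 -m creep '[[[0.1,0.1,-0.3],[0.002,-0.005,0],-1],[[0.1,0.1,-0.6],[0.002,-0.005,0],-1],[[0.1,0.1,-0.9],[0.002,-0.005,0],-1]]'
python3 -m creep '[[[0,0,-0.1],[0,0,0],-1],[[0,0,-0.1],[0,0,0],-1]]'
```

```text
time_s: 13.0
ee_pos: [0.4147, 0.185, 0.0478]
eef_rot: [[-0.999, -0.037, 0.001], [-0.037, 0.999, 0.0], [-0.001, 0.0, -1.0]]
wrist_force: [0.0, 0.7, -1.7]
gripper_width: 0.0661
time_s: 13.2
ee_pos: [0.4149, 0.1851, 0.0469]
eef_rot: [[-0.999, -0.037, 0.002], [-0.037, 0.999, 0.0], [-0.002, 0.0, -1.0]]
wrist_force: [-1.0, -0.5, -2.6]
gripper_width: 0.066
```

```bash
python3 -m creep '[[[0,0,-0.15],[0,0,0],-1],[[0,0,-0.15],[0,0,0],-1]]'
python3 -m creep '[[[0,0,-0.1],[0,0,0],-1],[[0,0,-0.1],[0,0,0],-1]]'
```

```text
time_s: 13.4
ee_pos: [0.4151, 0.1851, 0.0464]
eef_rot: [[-0.999, -0.037, 0.002], [-0.037, 0.999, 0.001], [-0.002, 0.0, -1.0]]
wrist_force: [-4.6, -1.9, 16.4]
gripper_width: 0.0659
time_s: 13.6
ee_pos: [0.4151, 0.1851, 0.0465]
eef_rot: [[-0.999, -0.037, 0.002], [-0.037, 0.999, 0.001], [-0.003, 0.001, -1.0]]
wrist_force: [-4.1, -2.0, 14.9]
gripper_width: 0.0662
```

Jar is seated. Release and rise, then head towards the grate pile.

```bash
python3 -m creep '[[[0,0,0.1],[0,0,0],0.7],[[0,0,0.1],[0,0,0],1],[[0,0,0.1],[0,0,0],1],[[0,0,0.1],[0,0,0],1]]'
python3 -m creep '[[[0,0,1.5],[0,0,0],1],[[0,0,4],[0,0,0],1],[[0,0,8],[0,0,0],1],[[0,0,13],[0,0,0],1],[[0,0,17],[0,0,0],1]]'
python3 - <<'E'
from h import *
o=robot.get_obs();print(o['qpos']); snap('wrist','w11')
E
```

```text
time_s: 14.0
ee_pos: [0.4152, 0.1852, 0.0474]
eef_rot: [[-0.999, -0.037, 0.003], [-0.037, 0.999, 0.001], [-0.003, 0.001, -1.0]]
wrist_force: [0.4, -0.7, -0.1]
gripper_width: 0.0901
time_s: 14.5
ee_pos: [0.4153, 0.1851, 0.2198]
eef_rot: [[-0.999, -0.037, 0.003], [-0.037, 0.999, 0.001], [-0.003, 0.001, -1.0]]
wrist_force: [1.2, 0.8, 0.1]
gripper_width: 0.0915
[-32.1567   8.9127   1.5591 113.0238  -0.2493  57.858   61.631 ]
```

View pics/w11.png

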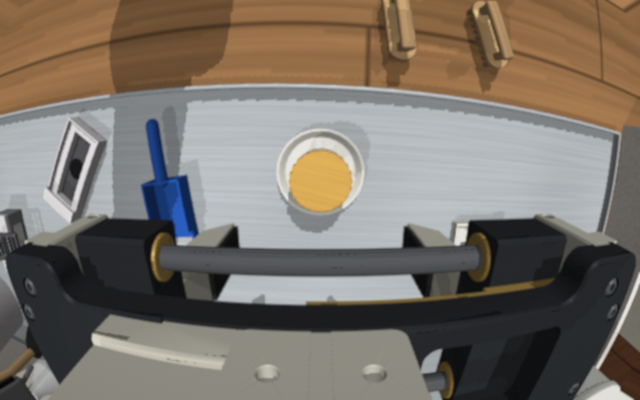

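```bash
python3 -m creep '[[[0,-3,1],[0,0,-0.14],1],[[1,-6,2],[0,0,-0.28],1],[[1,-9,3],[0,0,-0.42],1],[[2,-12,3],[0,0,-0.56],1],[[2,-15,3],[0,0,-0.7],1]]'
python3 -m creep '[[[0,-3,0],[0,0,-0.14],1],[[1,-6,0],[0,0,-0.28],1],[[1,-9,0],[0,0,-0.42],1],[[2,-12,0],[0,0,-0.56],1],[[2,-15,0],[0,0,-0.7],1]]'
python3 -m creep '[[[0,-3,0],[0,0,-0.14],1],[[1,-6,0],[0,0,-0.28],1],[[1,-9,0],[0,0,-0.42],1],[[2,-12,0],[0,0,-0.56],1],[[2,-15,0],[0,0,-0.7],1]]'
python3 -m creep '[[[0,-3,0],[0,0,-0.14],1],[[1,-6,0],[0,0,-0.28],1],[[1,-9,0],[0,0,-0.42],1],[[1,-12,0],[0,0,-0.56],1],[[1,-15,0],[0,0,-0.7],1]]'
python3 - <<'E'
from h import *
o=robot.get_obs();print(o['qpos']); snap('wrist','w12')
c,k=blob('w11',(280,140,360,220),yel);print('jar lid',circ(c,k,.058),k.min(0),k.max(0))
E
```

```text
time_s: 15.05
ee_pos: [0.4388, 0.0354, 0.2557]
eef_rot: [[-0.784, 0.62, 0.013], [0.62, 0.784, -0.002], [-0.012, 0.006, -1.0]]
wrist_force: [0.4, -1.2, -0.5]
gripper_width: 0.092
time_s: 15.55
ee_pos: [0.4595, -0.1158, 0.2556]
eef_rot: [[-0.195, 0.981, 0.009], [0.981, 0.195, -0.01], [-0.012, 0.007, -1.0]]
wrist_force: [0.5, -0.7, 0.1]
gripper_width: 0.092
time_s: 16.05
ee_pos: [0.4803, -0.2666, 0.2553]
eef_rot: [[0.487, 0.874, 0.0], [0.873, -0.487, -0.014], [-0.012, 0.007, -1.0]]
wrist_force: [0.1, 0.2, 0.6]
gripper_width: 0.0914
time_s: 16.55
ee_pos: [0.4904, -0.4176, 0.2548]
eef_rot: [[0.937, 0.35, -0.009], [0.35, -0.937, -0.01], [-0.013, 0.006, -1.0]]
wrist_force: [0.2, 0.2, -0.0]
gripper_width: 0.0917
[  7.2373  29.7347  44.5653  86.8165 -20.6011  72.0941 -15.1792]
jar lid (array([0.4148, 0.1845]), np.float64(0.03327676644561831)) [289 150] [351 211]
```

View pics/w12.png

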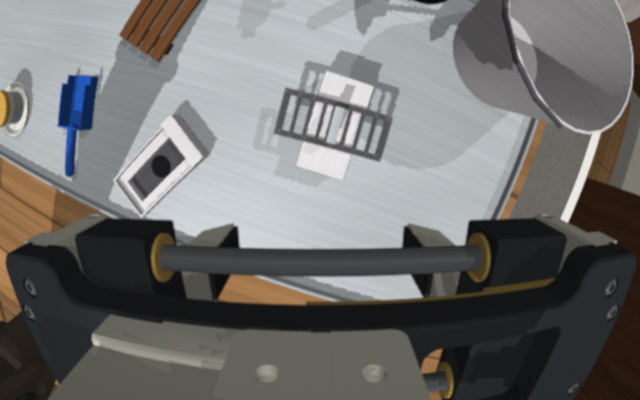

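```bash
python3 - <<'E'
from h import *
im=load('w12')['image']; cv2.imwrite('pics/w12c.png',cv2.resize(im[55:195,265:405,::-1],None,fx=4.2,fy=4.2,interpolation=cv2.INTER_CUBIC))
cv2.imwrite('pics/w12d.png',cv2.resize(im[105:225,105:225,::-1],None,fx=4.2,fy=4.2,interpolation=cv2.INTER_CUBIC))
E
```

```text
(no output)
```

View pics/w12c.png

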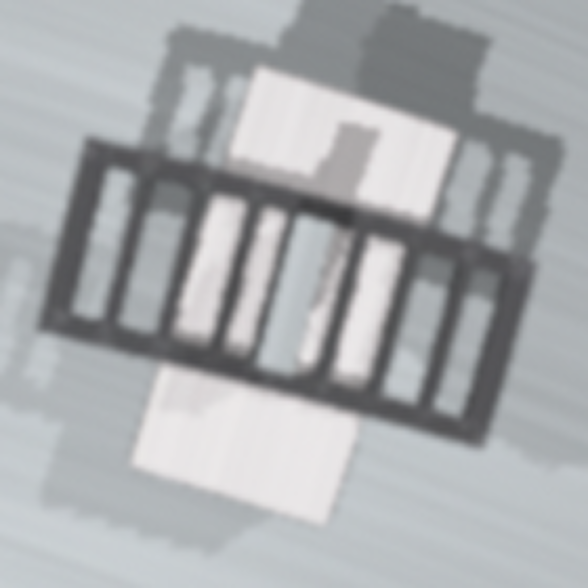

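View pics/w12d.png

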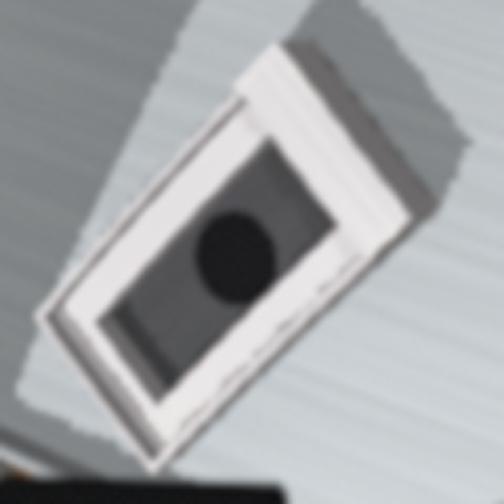

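```bash
python3 - <<'E'
from h import *
W,S,D=load('w12'),load('scene0'),load('side0')
g=lambda x,y:(W,265+(x+.5)/4.2-.5,55+(y+.5)/4.2-.5); b=lambda x,y:(W,105+(x+.5)/4.2-.5,105+(y+.5)/4.2-.5)
sa=lambda x,y:(S,190+(x+.5)/5-.5,95+(y+.5)/5-.5); da=lambda x,y:(D,250+(x+.5)/5-.5,230+(y+.5)/5-.5)
ang=lambda v:np.degrees(np.arctan2(v[1],v[0]))
P=np.array([plane(*g(*p),.059) for p in((87,138),(537,262),(483,446),(40,328))]);v=(P[1]+P[2]-P[0]-P[3])/2
print('grate',P.mean(0),np.linalg.norm(v),np.linalg.norm((P[2]+P[3]-P[0]-P[1])/2),ang(v))
H=np.array([plane(*g(*p),.093) for p in((312,215),(278,370))]);print('bar',H,H.mean(0),np.linalg.norm(H[0]-H[1]),ang(H[0]-H[1]))
T=np.array([plane(*g(*p),.054) for p in((258,66),(458,130),(328,525),(132,465))]);v=(T[0]+T[1]-T[2]-T[3])/2
print('tin',T.mean(0),np.linalg.norm(v),np.linalg.norm((T[1]+T[2]-T[0]-T[3])/2),ang(v))
L=np.array([plane(*b(*p),.033) for p in((278,42),(412,213))]);E=np.array([plane(*b(*p),.026) for p in((40,317),(155,468))])
print('lip',L,np.linalg.norm(L[0]-L[1]),'end',E,np.linalg.norm(E[0]-E[1]))
v=L.mean(0)-E.mean(0);print('box len',np.linalg.norm(v[:2]),ang(v),(L.mean(0)+E.mean(0))/2, 'perp', ang(L[0]-L[1]),ang(E[0]-E[1]))
for n,a,q in(('tin',g(258,66),sa(130,238)),('tin',g(328,525),sa(225,85)),('lip++',b(278,42),sa(452,326)),('lip+-',b(412,213),sa(443,232)),('box-+',b(40,317),sa(685,300)),('box--',b(155,468),sa(667,213)),
 ('lip++',b(278,42),da(377,117)),('lip+-',b(412,213),da(325,212)),('box-+',b(40,317),da(135,65)),('box--',b(155,468),da(72,145))):print(n,*tri(a,q))
E
```

```text
grate [ 0.5514 -0.4126  0.059 ] 0.12840646602992714 0.05422886785867881 -84.48806367479241
bar [[ 0.5714 -0.4092  0.093 ]
 [ 0.532  -0.4151  0.093 ]] [ 0.5517 -0.4122  0.093 ] 0.03977765463330645 8.449331135479353
tin [ 0.5504 -0.4146  0.054 ] 0.11821230287976034 0.058347832988958966 2.990465435383939
lip [[ 0.4952 -0.206   0.033 ]
 [ 0.4575 -0.2673  0.033 ]] 0.07197472612591964 end [[ 0.3727 -0.1301  0.026 ]
 [ 0.3353 -0.1905  0.026 ]] 0.07109376596764672
box len 0.1442074115782784 -31.986640223638112 [ 0.4152 -0.1985  0.0295] perp 58.45915083710077 58.21369285108036
tin [ 0.6081 -0.3826  0.0523] [0.2, 0.2]
tin [ 0.491  -0.4463  0.0536] [2.0, 2.0]
lip++ [ 0.495  -0.2062  0.0336] [0.2, 0.2]
lip+- [ 0.4553 -0.2672  0.0348] [2.6, 2.6]
box-+ [ 0.3712 -0.1291  0.025 ] [1.0, 1.0]
box-- [ 0.3328 -0.1893  0.0244] [1.4, 1.4]
lip++ [ 0.4952 -0.2064  0.034 ] [0.1, 0.1]
lip+- [ 0.4567 -0.2663  0.03  ] [0.0, 0.0]
box-+ [ 0.3732 -0.1304  0.0241] [1.6, 1.6]
box-- [ 0.3346 -0.1898  0.0245] [0.2, 0.2]
```

```bash
python3 -m creep '[[[2,0.2,-1],[0.01,-0.009,-0.1],1],[[4,0.4,-4],[0.01,-0.009,-0.2],1],[[6.1,0.5,-8],[0.01,-0.009,-0.262],1],[[6.1,0.5,-11],[0.01,-0.009,-0.262],1],[[6.1,0.5,-12.5],[0.01,-0.009,-0.262],1]]'
python3 - <<'E'
from h import *
o=robot.get_obs();print(o['ee_pos'],np.degrees(np.arctan2(o['eef_rot'][1][0],o['eef_rot'][0][0]))); snap('wrist','w13')
E
```

```text
time_s: 17.1
ee_pos: [0.5491, -0.4157, 0.126]
eef_rot: [[0.996, 0.084, -0.008], [0.084, -0.996, 0.0], [-0.008, -0.001, -1.0]]
wrist_force: [-1.0, 0.2, -0.7]
gripper_width: 0.0917
[ 0.5491 -0.4157  0.126 ] 4.832272331790881
```

View pics/w13.png

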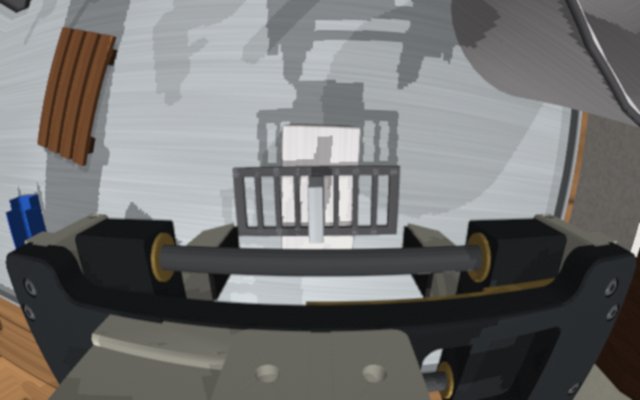

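```bash
python3 -m creep '[[[0.2,0.3,-0.5],[0,-0.008,0.015],1],[[0.2,0.3,-2],[0,-0.008,0.015],1],[[0.2,0.3,-3.5],[0,-0.008,0.015],1],[[0.2,0.3,-4.4],[0,-0.008,0.015],1],[[0.2,0.3,-4.4],[0,-0.008,0.015],0]]'
python3 -m creep '[[[0,0,0],[0,0,0],-0.5],[[0,0,0],[0,0,0],-0.5],[[0,0,0],[0,0,0],-0.6],[[0,0,0],[0,0,0],-0.6]]'
python3 - <<'E'
from h import *
snap('wrist','w14')
E
```

```text
time_s: 17.65
ee_pos: [0.5494, -0.4122, 0.0797]
eef_rot: [[0.995, 0.098, -0.003], [0.098, -0.995, 0.002], [-0.002, -0.002, -1.0]]
wrist_force: [-0.6, -0.2, -0.7]
gripper_width: 0.0874
time_s: 18.05
ee_pos: [0.5497, -0.4124, 0.0802]
eef_rot: [[0.995, 0.098, -0.002], [0.098, -0.995, 0.002], [-0.002, -0.002, -1.0]]
wrist_force: [-0.8, 0.4, 0.7]
gripper_width: 0.0566
```

View pics/w14.png

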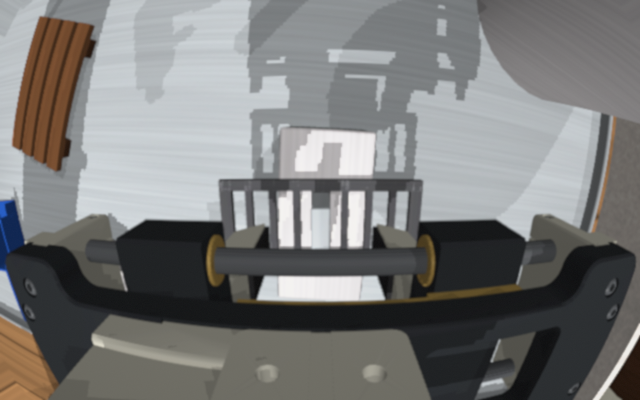

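Centred and parallel; close.

```bash
python3 -m creep '[[[0.2,0,0.1],[0,0,0],-1],[[0.2,0,0.1],[0,0,0],-1],[[0.2,0,0.1],[0,0,0],-1],[[0.2,0,0.1],[0,0,0],-1],[[0.2,0,0.1],[0,0,0],-1]]'
python3 -m creep '[[[0,0,0],[0,0,0],-1],[[0,0,0],[0,0,0],-1],[[0,0,0],[0,0,0],-1]]'
```

```text
time_s: 18.6
ee_pos: [0.5516, -0.4123, 0.081]
eef_rot: [[0.995, 0.098, -0.002], [0.098, -0.995, 0.002], [-0.002, -0.002, -1.0]]
wrist_force: [0.5, -0.2, 0.3]
gripper_width: 0.0124
time_s: 18.9
ee_pos: [0.5516, -0.4121, 0.081]
eef_rot: [[0.995, 0.098, -0.002], [0.098, -0.995, 0.002], [-0.002, -0.002, -1.0]]
wrist_force: [-0.4, 0.0, 0.1]
gripper_width: 0.0095
```

```bash
python3 -m creep '[[[0,0,1],[0,0,0],-1],[[0,0,2],[0,0,0],-1],[[0,0,4],[0,0,0],-1],[[0,0,7],[0,0,0],-1],[[0,0,10],[0,0,0],-1]]'
python3 -m creep '[[[-2,3,0],[0,0,0.14],-1],[[-4,6,0],[0,0,0.28],-1],[[-6,9,0],[0,0,0.42],-1],[[-8,12,0],[0,0,0.56],-1],[[-10,15,0],[0,0,0.7],-1]]'
python3 -m creep '[[[-2,3,0],[0,0,0.1],-1],[[-4,6,-1],[0,0,0.2],-1],[[-5,7,-2],[0,0,0.216],-1],[[-5,7,-3],[0,0,0.216],-1],[[-5,7,-3],[0,0,0.216],-1]]'
python3 - <<'E'
from h import *
o=robot.get_obs();R=np.array(o['eef_rot']);print(o['ee_pos'],np.degrees(np.arctan2(R[1,0],R[0,0])),o['qpos']); snap('wrist','w15'); snap('side','d15')
c=load('d15')['image'];cv2.imwrite('pics/d15c.png',cv2.resize(c[190:330,220:390,::-1],None,fx=4.5,fy=4.2))
E
```

```text
time_s: 19.4
ee_pos: [0.5512, -0.4122, 0.1825]
eef_rot: [[0.995, 0.098, -0.003], [0.098, -0.995, 0.002], [-0.002, -0.002, -1.0]]
wrist_force: [0.6, -0.1, -3.0]
gripper_width: 0.0098
time_s: 19.9
ee_pos: [0.4503, -0.2614, 0.1833]
eef_rot: [[0.694, 0.72, -0.002], [0.72, -0.694, -0.0], [-0.002, -0.001, -1.0]]
wrist_force: [0.5, 0.4, -3.0]
gripper_width: 0.0094
time_s: 20.4
ee_pos: [0.4003, -0.1917, 0.1532]
eef_rot: [[0.525, 0.851, -0.002], [0.851, -0.525, -0.001], [-0.002, -0.001, -1.0]]
wrist_force: [0.5, -0.8, -2.4]
gripper_width: 0.009
[ 0.4003 -0.1917  0.1532] 58.357491733485396 [-10.6908  13.6451  35.5062 121.2937 -10.4806  48.0972  -0.5437]
```

View pics/w15.png

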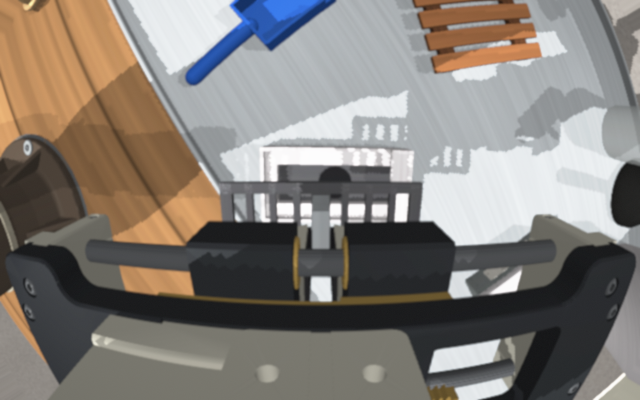

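View pics/d15c.png

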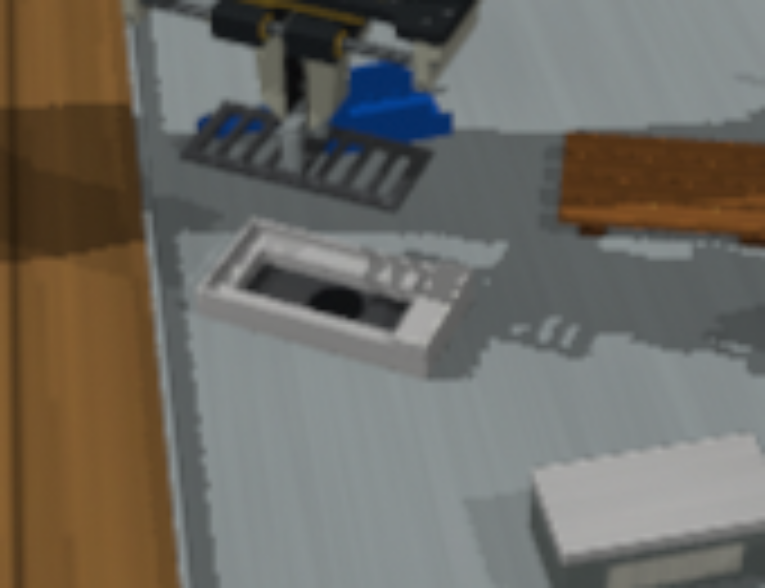

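```bash
python3 -m creep '[[[0,0,-1],[0.037,0.06,0],-1],[[0.2,0.1,-3],[0.074,0.119,0],-1],[[0.2,0.1,-5],[0.074,0.119,0],-1],[[0.2,0.1,-7],[0.074,0.119,0],-1],[[0.2,0.1,-7],[0.074,0.119,0],-1]]'
cat > g.py <<'E'
from h import *
o=robot.get_obs();R=np.array(o['eef_rot']);p=np.array(o['ee_pos'])
B=np.array([.4152,-.1985,.004]);th=np.radians(-31.9);Rb=np.array([[np.cos(th),-np.sin(th),0],[np.sin(th),np.cos(th),0],[0,0,1]])
C=p+R[:,2]*.027; a=R[:,1]; 
for n,q in(('C',C),('lipend',C+.065*a),('other',C-.065*a)): print(n,1000*(Rb.T@(q-B)))
t=Rb.T@a;print('tilt',np.degrees(np.arcsin(-t[2])),'yaw',np.degrees(np.arctan2(t[1],t[0])),'roll',np.degrees(np.arcsin(R[2,0])),'F',o['wrist_force'],p)
E
python3 g.py
```

```text
time_s: 21.0
ee_pos: [0.4027, -0.1923, 0.0823]
eef_rot: [[0.526, 0.841, -0.123], [0.85, -0.521, 0.072], [-0.004, -0.142, -0.99]]
wrist_force: [-0.2, 0.2, -3.5]
gripper_width: 0.0096
C [-17.7517  -1.4943  51.5436]
lipend [46.5862 -1.3669 42.291 ]
other [-82.0897  -1.6216  60.7962]
tilt 8.183714931192185 yaw 0.11339252446220498 roll -0.21985914397286238 F [-0.242   0.2446 -3.4677] [ 0.4027 -0.1923  0.0823]
```

```bash
python3 -m creep '[[[0.1,0.1,-0.8],[0,0,0],-1],[[0.1,0.1,-1.6],[0,0,0],-1],[[0.1,0.1,-2.2],[0,0,0],-1],[[0.1,0.1,-2.2],[0,0,0],-1]]'; python3 g.py
python3 - <<'E'
from h import *
snap('wrist','w16'); snap('side','d16');snap('scene','s16')
c=load('d16')['image'];a=cv2.resize(c[190:310,220:350,::-1],None,fx=3,fy=3,interpolation=cv2.INTER_CUBIC)
c=load('s16')['image'];b=cv2.resize(c[90:210,250:380,::-1],None,fx=3,fy=3,interpolation=cv2.INTER_CUBIC)
cv2.imwrite('pics/c16.png',np.hstack([a,b]))
E
```

```text
time_s: 21.4
ee_pos: [0.4035, -0.1911, 0.0599]
eef_rot: [[0.526, 0.841, -0.124], [0.85, -0.521, 0.072], [-0.004, -0.143, -0.99]]
wrist_force: [-0.5, 0.3, -3.1]
gripper_width: 0.0097
C [-17.6981  -0.0616  29.1804]
lipend [46.6345  0.072  19.8904]
other [-82.0306  -0.1952  38.4705]
tilt 8.217086262650753 yaw 0.11899664571247712 roll -0.2238045620991096 F [-0.4503  0.2795 -3.1497] [ 0.4035 -0.1911  0.0599]
```

View pics/c16.png

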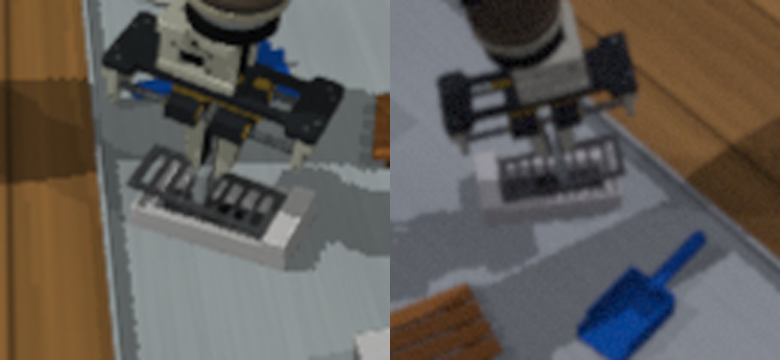

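View pics/w16.png

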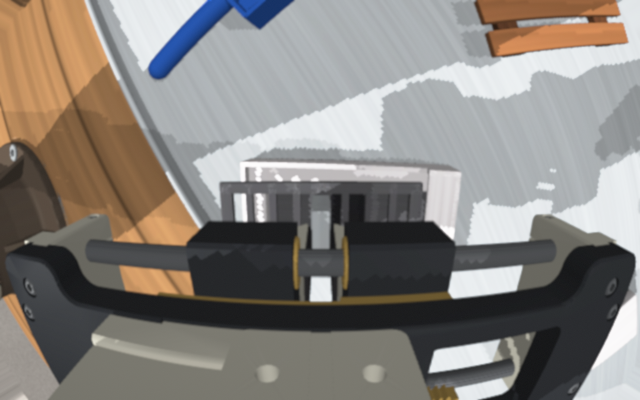

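```bash
python3 -m creep '[[[0,0,-0.15],[0,0,0],-1],[[0,0,-0.3],[0,0,0],-1],[[0,0,-0.3],[0,0,0],-1]]'; python3 g.py; python3 -m creep '[[[0,0,-0.15],[0,0,0],-1],[[0,0,-0.15],[0,0,0],-1]]';  python3 g.py
```

```text
time_s: 21.85
ee_pos: [0.4038, -0.1914, 0.0575]
eef_rot: [[0.526, 0.841, -0.123], [0.85, -0.521, 0.072], [-0.004, -0.142, -0.99]]
wrist_force: [0.0, 0.1, -4.6]
gripper_width: 0.0097
C [-17.2581  -0.0507  26.8052]
lipend [47.0842  0.0842 17.5828]
other [-81.6004  -0.1856  36.0276]
tilt 8.156801088382965 yaw 0.1201122305424664 roll -0.20842065735278775 F [ 0.0219  0.1138 -4.598 ] [ 0.4038 -0.1914  0.0575]
time_s: 22.05
ee_pos: [0.4038, -0.1913, 0.0559]
eef_rot: [[0.526, 0.842, -0.123], [0.85, -0.521, 0.072], [-0.004, -0.142, -0.99]]
wrist_force: [0.3, -0.7, -2.9]
gripper_width: 0.0092
C [-17.3528  -0.0094  25.1918]
lipend [46.988   0.1323 15.9586]
other [-81.6935  -0.1511  34.4249]
tilt 8.16642204371105 yaw 0.12616824477506683 roll -0.20723001227773372 F [ 0.281  -0.6724 -2.8595] [ 0.4038 -0.1913  0.0559]
```

```bash
python3 -m creep '[[[0,0,-0.12],[0,0,0],-1],[[0,0,-0.12],[0,0,0],-1]]'; python3 g.py; python3 -m creep '[[[0,0,-0.12],[0,0,0],-1],[[0,0,-0.12],[0,0,0],-1]]';  python3 g.py
```

```text
time_s: 22.25
ee_pos: [0.4037, -0.1912, 0.0546]
eef_rot: [[0.526, 0.841, -0.123], [0.85, -0.521, 0.072], [-0.004, -0.142, -0.99]]
wrist_force: [-0.1, 0.6, -2.5]
gripper_width: 0.0094
C [-17.4676  -0.0389  23.8315]
lipend [46.8707  0.0969 14.582 ]
other [-81.806   -0.1746  33.081 ]
tilt 8.180958997890247 yaw 0.1208694551939034 roll -0.2110282331784696 F [-0.0988  0.6348 -2.512 ] [ 0.4037 -0.1912  0.0546]
time_s: 22.45
ee_pos: [0.4036, -0.1913, 0.0532]
eef_rot: [[0.526, 0.841, -0.123], [0.85, -0.521, 0.072], [-0.004, -0.142, -0.99]]
wrist_force: [0.0, 0.5, -2.7]
gripper_width: 0.0093
C [-17.5039  -0.0749  22.5234]
lipend [46.8337  0.057  13.2682]
other [-81.8414  -0.2068  31.7787]
tilt 8.186096112594427 yaw 0.11746003927318513 roll -0.21571967649994991 F [ 0.0346  0.488  -2.7424] [ 0.4036 -0.1913  0.0532]
```

```bash
python3 -m creep '[[[0,0,-0.1],[0,0,0],-1],[[0,0,-0.1],[0,0,0],-1]]'; python3 -m creep '[[[0,0,-0.1],[0,0,0],-1],[[0,0,-0.1],[0,0,0],-1]]';  python3 g.py
```

```text
time_s: 22.65
ee_pos: [0.4034, -0.1911, 0.0522]
eef_rot: [[0.526, 0.841, -0.123], [0.85, -0.521, 0.072], [-0.004, -0.143, -0.99]]
wrist_force: [-1.3, 0.1, -1.3]
gripper_width: 0.0096
time_s: 22.85
ee_pos: [0.4028, -0.1908, 0.0511]
eef_rot: [[0.526, 0.841, -0.124], [0.85, -0.521, 0.073], [-0.004, -0.144, -0.99]]
wrist_force: [-2.9, 2.6, 2.5]
gripper_width: 0.0097
C [-18.4734  -0.0853  20.4053]
lipend [45.8484  0.0456 11.0409]
other [-82.7952  -0.2162  29.7697]
tilt 8.283273780007145 yaw 0.11659609454397667 roll -0.20728650764377532 F [-2.9413  2.6401  2.4719] [ 0.4028 -0.1908  0.0511]
```

```bash
python3 -m creep '[[[0.05,-0.05,0.28],[0,0,0],-1],[[0.05,-0.05,0.28],[0,0,0],-1]]'; python3 g.py; python3 -m creep '[[[0.4,-0.25,0],[0,0,0],-1],[[0.85,-0.53,0],[0,0,0],-1],[[0.85,-0.53,0],[0,0,0],-1]]';  python3 g.py
```

```text
time_s: 23.05
ee_pos: [0.404, -0.1917, 0.0542]
eef_rot: [[0.526, 0.841, -0.123], [0.85, -0.521, 0.072], [-0.004, -0.143, -0.99]]
wrist_force: [0.6, -1.1, -1.8]
gripper_width: 0.0092
C [-16.9768  -0.2624  23.5005]
lipend [47.3578 -0.1323 14.2243]
other [-81.3113  -0.3925  32.7767]
tilt 8.204774192741942 yaw 0.1158581990502832 roll -0.20783288700147498 F [ 0.6124 -1.084  -1.8045] [ 0.404  -0.1917  0.0542]
time_s: 23.35
ee_pos: [0.4136, -0.1977, 0.0543]
eef_rot: [[0.526, 0.842, -0.122], [0.85, -0.521, 0.071], [-0.004, -0.141, -0.99]]
wrist_force: [0.4, 0.0, -3.0]
gripper_width: 0.0092
C [-5.5981 -0.2534 23.5249]
lipend [58.7487 -0.1214 14.3345]
other [-69.945   -0.3854  32.7154]
tilt 8.12837020035673 yaw 0.11753758537005397 roll -0.21739767330445195 F [ 0.3558  0.0276 -3.0116] [ 0.4136 -0.1977  0.0543]
```

```bash
python3 -m creep '[[[0.3,-0.18,0],[0,0,0],-1],[[0.6,-0.37,0],[0,0,0],-1],[[0.6,-0.37,0],[0,0,0],-1]]';  python3 g.py
python3 - <<'E'
from h import *
snap('wrist','w17'); snap('side','d17');snap('scene','s17')
c=load('d17')['image'];a=cv2.resize(c[220:300,250:350,::-1],None,fx=4,fy=4,interpolation=cv2.INTER_CUBIC)
c=load('s17')['image'];b=cv2.resize(c[120:200,250:350,::-1],None,fx=4,fy=4,interpolation=cv2.INTER_CUBIC)
cv2.imwrite('pics/c17.png',np.hstack([a,b]))
E
```

```text
time_s: 23.65
ee_pos: [0.4202, -0.2018, 0.0542]
eef_rot: [[0.526, 0.842, -0.122], [0.85, -0.521, 0.071], [-0.004, -0.141, -0.99]]
wrist_force: [-0.5, -0.2, -3.6]
gripper_width: 0.0094
C [ 2.1911 -0.2465 23.5151]
lipend [66.5438 -0.1139 14.3659]
other [-62.1617  -0.379   32.6642]
tilt 8.09160988581981 yaw 0.11799945774572185 roll -0.22577662605902335 F [-0.4642 -0.2463 -3.6346] [ 0.4202 -0.2018  0.0542]
```

View pics/c17.png

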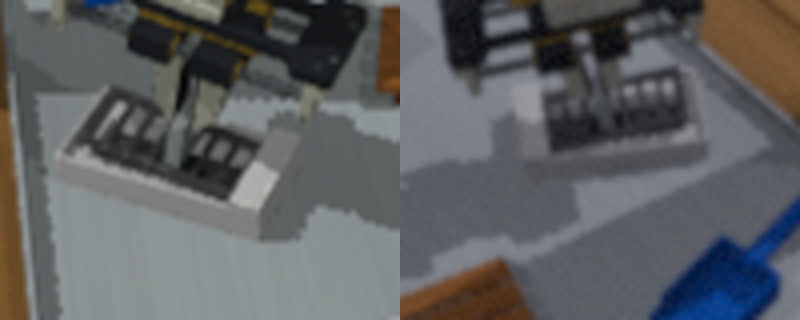

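View pics/w17.png

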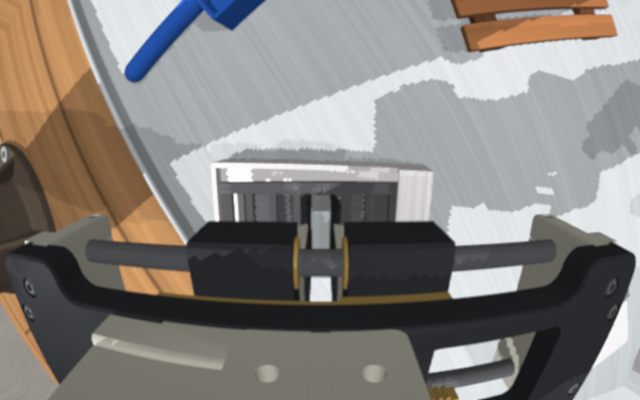

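```bash
python3 -m creep '[[[-0.1,0.06,-0.2],[-0.019,-0.03,0],-1],[[-0.2,0.12,-0.4],[-0.037,-0.06,0],-1],[[-0.3,0.18,-0.6],[-0.056,-0.09,0],-1],[[-0.4,0.24,-0.8],[-0.074,-0.12,0],-1],[[-0.4,0.24,-0.8],[-0.074,-0.12,0],-1]]';  python3 g.py
```

```text
time_s: 24.3
ee_pos: [0.414, -0.198, 0.046]
eef_rot: [[0.527, 0.85, -0.004], [0.85, -0.527, -0.001], [-0.003, -0.003, -1.0]]
wrist_force: [-1.2, 0.7, -2.8]
gripper_width: 0.0094
C [-1.3888 -0.3266 15.0222]
lipend [63.6108 -0.192  14.8566]
other [-66.3885  -0.4612  15.1878]
tilt 0.14596116555559602 yaw 0.11863821812436721 roll -0.18675880140123383 F [-1.1534  0.7038 -2.8404] [ 0.414 -0.198  0.046]
```

```bash
python3 -m creep '[[[0.15,-0.1,-0.1],[0,0,0],-1],[[0.15,-0.1,-0.15],[0,0,0],-1]]';  python3 -m creep '[[[0,0,-0.1],[0,0,0],-1],[[0,0,-0.1],[0,0,0],-1]]'; python3 g.py
```

```text
time_s: 24.5
ee_pos: [0.4159, -0.1991, 0.0448]
eef_rot: [[0.527, 0.85, -0.004], [0.85, -0.527, -0.001], [-0.003, -0.003, -1.0]]
wrist_force: [-4.4, 3.3, 14.3]
gripper_width: 0.0094
time_s: 24.7
ee_pos: [0.4159, -0.1991, 0.0447]
eef_rot: [[0.527, 0.85, -0.005], [0.85, -0.527, 0.001], [-0.002, -0.004, -1.0]]
wrist_force: [-6.5, 3.5, 22.1]
gripper_width: 0.0096
C [ 0.7932 -0.2252 13.6833]
lipend [65.7926 -0.1138 13.4047]
other [-64.2061  -0.3365  13.9618]
tilt 0.2455264274518579 yaw 0.09815620144616205 roll -0.10507737003058842 F [-6.4921  3.5066 22.108 ] [ 0.4159 -0.1991  0.0447]
```

```bash
python3 -m creep '[[[0,0,-0.1],[0,0,0],-1],[[0,0,-0.1],[0,0,0],-1]]'; python3 g.py
```

```text
time_s: 24.9
ee_pos: [0.4159, -0.1991, 0.0447]
eef_rot: [[0.527, 0.85, -0.005], [0.85, -0.527, 0.002], [-0.001, -0.005, -1.0]]
wrist_force: [-7.2, 4.1, 23.4]
gripper_width: 0.0093
C [ 0.769  -0.1668 13.6876]
lipend [65.768  -0.0817 13.3374]
other [-64.23    -0.252   14.0379]
tilt 0.30874074753767505 yaw 0.07504138543860174 roll -0.034739773133480895 F [-7.1613  4.0623 23.3723] [ 0.4159 -0.1991  0.0447]
```

```bash
python3 -m creep '[[[0,0,0.05],[0,0,0],-0.4],[[0,0,0.1],[0,0,0],-0.4],[[0,0,0.1],[0,0,0],-0.4],[[0,0,0.1],[0,0,0],-0.4]]'; python3 -m creep '[[[0,0,1],[0,0,0],-0.4],[[0,0,3],[0,0,0],0],[[0,0,6],[0,0,0],1],[[0,0,10],[0,0,0],1],[[0,0,14],[0,0,0],1]]'
python3 -m creep '[[[-1,-2,0],[0,0,0],1],[[-2,-4,0],[0,0,0],1],[[-2,-5,0],[0,0,0],1]]'
python3 - <<'E'
from h import *
print(robot.get_obs()['qpos']);snap('wrist','w18'); snap('side','d18')
c=load('d18')['image'];a=cv2.resize(c[220:300,250:350,::-1],None,fx=4,fy=4,interpolation=cv2.INTER_CUBIC)
c=load('w18')['image'];b=cv2.resize(c[100:230,220:430,::-1],None,fx=3,fy=3,interpolation=cv2.INTER_CUBIC)
cv2.imwrite('pics/c18.png',a);cv2.imwrite('pics/b18.png',b)
E
```

```text
time_s: 25.3
ee_pos: [0.4161, -0.1993, 0.0456]
eef_rot: [[0.527, 0.85, -0.005], [0.85, -0.527, 0.002], [-0.001, -0.005, -1.0]]
wrist_force: [-0.1, 0.0, 0.1]
gripper_width: 0.0272
time_s: 25.8
ee_pos: [0.4154, -0.1995, 0.1874]
eef_rot: [[0.528, 0.849, -0.006], [0.849, -0.528, 0.002], [-0.002, -0.006, -1.0]]
wrist_force: [0.3, 0.2, -0.9]
gripper_width: 0.0547
time_s: 26.1
ee_pos: [0.3943, -0.251, 0.1884]
eef_rot: [[0.53, 0.848, -0.005], [0.848, -0.53, 0.002], [-0.001, -0.005, -1.0]]
wrist_force: [-0.3, 0.1, -0.4]
gripper_width: 0.0791
[ -6.7393  13.6833  39.9165 115.8522 -10.668   54.3453   6.688 ]
```

View pics/c18.png

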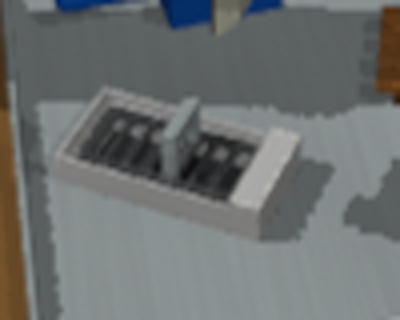

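View pics/w18.png

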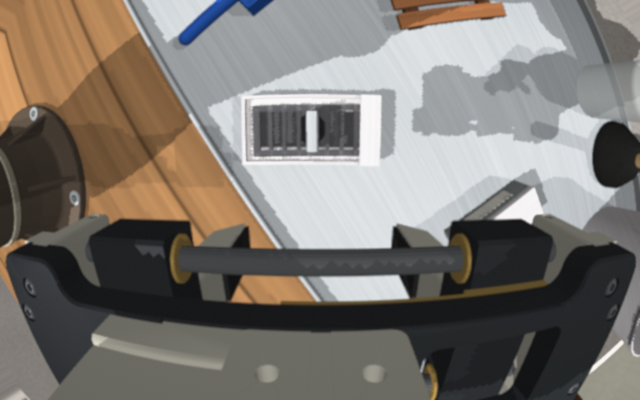

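```bash
python3 -m creep '[[[2,-3,2],[0,0,-0.14],1],[[4,-6,4],[0,0,-0.28],1],[[6,-10,6],[0,0,-0.42],1],[[8,-14,6],[0,0,-0.56],1],[[9,-17,6],[0,0,-0.7],1]]'
python3 -m creep '[[[0,0,0],[0,0,-0.13],1],[[0,0,0],[0,0,-0.26],1],[[0,0,0],[0,0,-0.26],1]]'
python3 - <<'E'
from h import *
print(robot.get_obs()['qpos']);snap('wrist','w19')
c=load('w19')['image'];cv2.imwrite('pics/w19c.png',cv2.resize(c[55:215,255:415,::-1],None,fx=3.7,fy=3.7,interpolation=cv2.INTER_CUBIC))
E
```

```text
time_s: 26.7
ee_pos: [0.4881, -0.4213, 0.2474]
eef_rot: [[0.953, 0.304, -0.003], [0.304, -0.953, 0.004], [-0.002, -0.005, -1.0]]
wrist_force: [-0.1, 1.0, -0.6]
gripper_width: 0.0917
time_s: 27.0
ee_pos: [0.489, -0.4202, 0.2462]
eef_rot: [[0.999, 0.048, -0.004], [0.048, -0.999, 0.006], [-0.004, -0.006, -1.0]]
wrist_force: [-0.1, 0.9, 0.6]
gripper_width: 0.092
[  4.2199  32.7844  52.392   87.3934 -26.6107  73.4447 -27.2326]
```

View pics/w19.png

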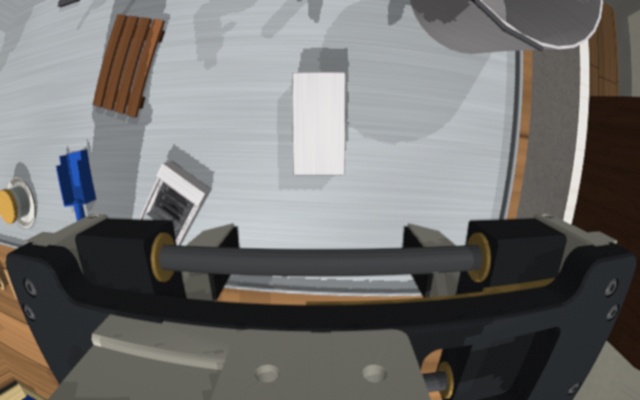

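View pics/w19c.png

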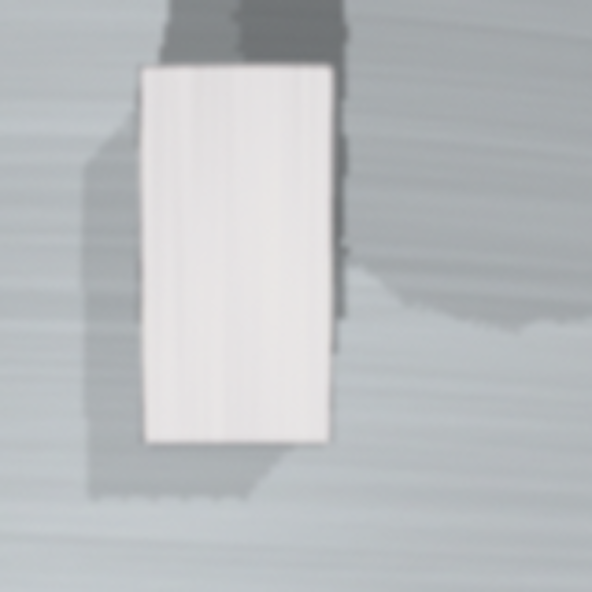

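```bash
python3 - <<'E'
from h import *
W=load('w19');g=lambda x,y:(W,255+(x+.5)/3.7-.5,55+(y+.5)/3.7-.5)
T=np.array([plane(*g(*p),.054) for p in((141,66),(333,66),(329,443),(145,443))]);v=(T[0]+T[1]-T[2]-T[3])/2
print('tin',T.mean(0),np.linalg.norm(v),np.linalg.norm((T[1]+T[2]-T[0]-T[3])/2),np.degrees(np.arctan2(v[1],v[0])))
print(robot.get_obs()['ee_pos'])
im=W['image'];cv2.imwrite('pics/w19b.png',cv2.resize(im[5:130,80:180,::-1],None,fx=4.5,fy=4.5,interpolation=cv2.INTER_CUBIC))
E
```

```text
tin [ 0.5501 -0.4145  0.054 ] 0.11850330444572976 0.058510357572488195 2.6528001257659577
[ 0.4888 -0.4202  0.2465]
```

View pics/w19b.png

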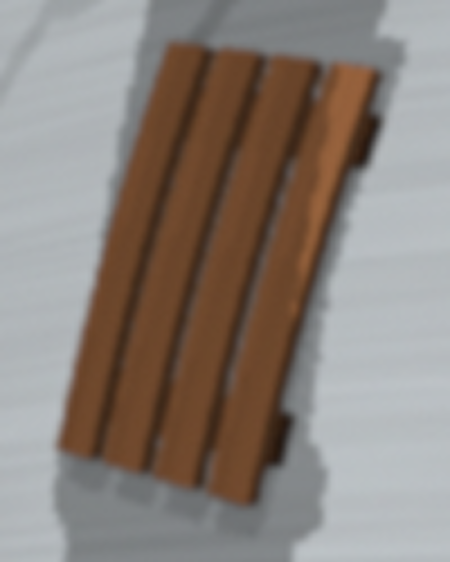

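```bash
python3 -m creep '[[[2,0.2,-2],[-0.006,-0.004,0],1],[[4,0.4,-6],[-0.006,-0.004,0],1],[[6.1,0.6,-10],[-0.006,-0.004,0],1],[[6.1,0.6,-13],[-0.006,-0.004,0],1],[[6.1,0.6,-14],[-0.006,-0.004,0],1]]'
python3 - <<'E'
from h import *
print(robot.get_obs()['ee_pos']);snap('wrist','w20')
E
```

```text
time_s: 27.55
ee_pos: [0.5494, -0.4113, 0.1026]
eef_rot: [[0.998, 0.058, -0.004], [0.058, -0.998, 0.004], [-0.004, -0.004, -1.0]]
wrist_force: [-0.9, 0.2, 0.1]
gripper_width: 0.0916
[ 0.5494 -0.4113  0.1026]
```

View pics/w20.png

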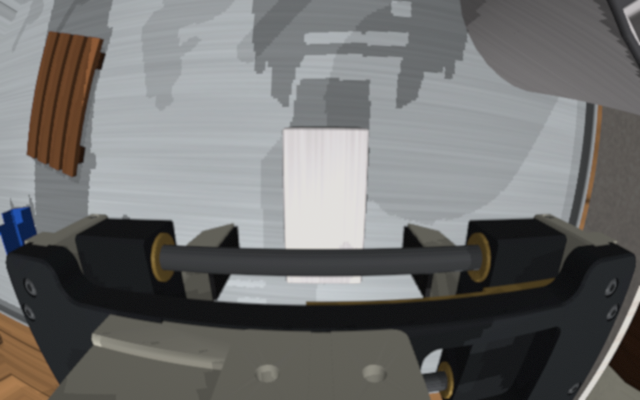

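```bash
python3 -m creep '[[[0.1,-0.3,-0.5],[-0.004,-0.004,-0.012],1],[[0.1,-0.3,-2.5],[-0.004,-0.004,-0.012],1],[[0.1,-0.3,-5],[-0.004,-0.004,-0.012],1],[[0.1,-0.3,-6.9],[-0.004,-0.004,-0.012],1],[[0.1,-0.3,-6.9],[-0.004,-0.004,-0.012],1]]'
python3 -m creep '[[[0,0,0],[0,0,0],0.4],[[0,0,0],[0,0,0],0.3],[[0,0,0],[0,0,0],-1],[[0,0,0],[0,0,0],-1],[[0,0,0],[0,0,0],-1]]'
```

```text
time_s: 28.1
ee_pos: [0.549, -0.4143, 0.0326]
eef_rot: [[0.999, 0.044, -0.002], [0.044, -0.999, 0.001], [-0.002, -0.001, -1.0]]
wrist_force: [-0.6, 0.3, 0.7]
gripper_width: 0.0915
time_s: 28.6
ee_pos: [0.5493, -0.4144, 0.0333]
eef_rot: [[0.999, 0.044, -0.001], [0.044, -0.999, 0.001], [-0.001, -0.001, -1.0]]
wrist_force: [-0.3, 0.4, 3.9]
gripper_width: 0.0595
```

```bash
python3 -m creep '[[[0,0,1],[0,0,0],-1],[[0,0,2],[0,0,0],-1],[[0,0,5],[0,0,0],-1],[[0,0,9],[0,0,0],-1],[[0,0,13],[0,0,0],-1]]'
python3 -m creep '[[[0,4,0],[0,0,-0.06],-1],[[-0.5,8,0],[0,0,-0.12],-1],[[-0.5,12,0],[0,0,-0.18],-1],[[-1,16,0],[0,0,-0.25],-1],[[-1,20,0],[0,0,-0.32],-1]]'
python3 -m creep '[[[0,4,0],[0,0,0],-1],[[0,7,0],[0,0,0],-1],[[0,8.5,0],[0,0,0],-1],[[0,8.5,0],[0,0,0],-1]]'
python3 - <<'E'
from h import *
print(robot.get_obs()['qpos']);snap('wrist','w21')
E
```

```text
time_s: 29.1
ee_pos: [0.5488, -0.4142, 0.165]
eef_rot: [[0.999, 0.043, -0.002], [0.043, -0.999, 0.001], [-0.002, -0.001, -1.0]]
wrist_force: [0.8, -0.3, -3.2]
gripper_width: 0.0597
time_s: 29.6
ee_pos: [0.5379, -0.2128, 0.1657]
eef_rot: [[0.961, -0.277, -0.001], [-0.277, -0.961, 0.002], [-0.002, -0.002, -1.0]]
wrist_force: [1.6, -0.2, -4.2]
gripper_width: 0.0594
time_s: 30.0
ee_pos: [0.5381, -0.1245, 0.1659]
eef_rot: [[0.962, -0.273, -0.001], [-0.273, -0.962, 0.004], [-0.002, -0.003, -1.0]]
wrist_force: [0.0, -0.4, -3.0]
gripper_width: 0.0597
[-33.1348  31.2545  60.5057 107.3662 -31.5515  60.2754 -65.4279]
```

View pics/w21.png

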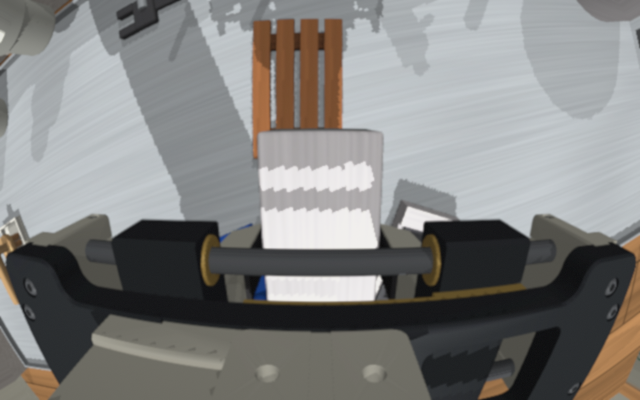

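```bash
python3 - <<'E'
from h import *
W=load('w21');im=W['image'];cv2.imwrite('pics/w21c.png',cv2.resize(im[5:175,235:365,::-1],None,fx=3.5,fy=3.5,interpolation=cv2.INTER_CUBIC))
E
```

```text
(no output)
```

View pics/w21c.png

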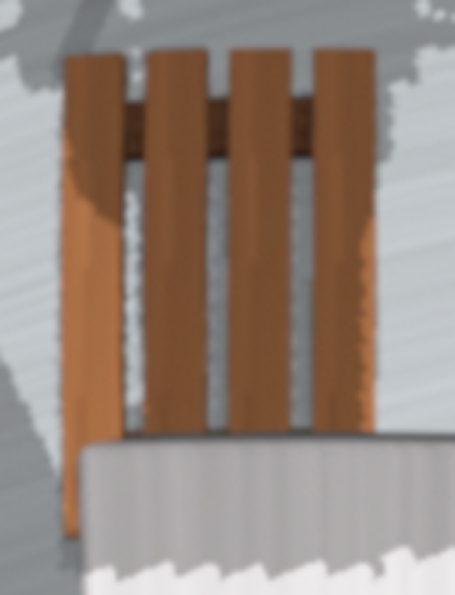

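```bash
python3 - <<'E'
from h import *
W=load('w21');g=lambda x,y:(W,235+(x+.5)/3.5-.5,5+(y+.5)/3.5-.5)
A=np.array([plane(*g(*p),.022) for p in((64,55),(375,48),(64,537),(375,435))]);print(A)
a=lambda v:np.degrees(np.arctan2(v[1],v[0]))
ax=a(A[0]-A[2]);print('left edge',np.linalg.norm(A[0]-A[2]),ax,'right edge',a(A[1]-A[3]),'end',np.linalg.norm(A[0]-A[1]),a(A[0]-A[1])-90)
th=np.radians(-15.3);print('ctr',(A[0]+A[1])/2-.072*np.array([np.cos(th),np.sin(th),0]))
W=load('w19');b=lambda x,y:(W,80+(x+.5)/4.5-.5,5+(y+.5)/4.5-.5)
P=[plane(*b(*p),.022) for p in((165,43),(378,67),(255,505),(57,452))];print('w19 ctr',np.mean(P,0))
S=load('scene0');sc=lambda x,y:(S,220+(x+.5)/6-.5,180+(y+.5)/6-.5)
for n,q,r in(('+-',g(375,48),sc(70,132)),('++',g(64,55),sc(130,275)),('-+',g(64,537),sc(402,158))):print(n,*tri(q,r))
o=robot.get_obs();print(o['ee_pos'],a(np.array(o['eef_rot'])[:,0]))
E
```

```text
[[ 0.7215 -0.1058  0.022 ]
 [ 0.6966 -0.1915  0.022 ]
 [ 0.5841 -0.0662  0.022 ]
 [ 0.5872 -0.1603  0.022 ]]
left edge 0.14296444800388458 -16.064081908164834 right edge -15.913732751970517 end 0.08922372173257047 -16.194147992911383
ctr [ 0.6396 -0.1297  0.022 ]
w19 ctr [ 0.6398 -0.131   0.022 ]
+- [ 0.6952 -0.3903 -0.1868] [81.4, 81.4]
++ [ 0.7116 -0.25   -0.1858] [45.7, 45.7]
-+ [ 0.4593 -0.2544 -0.3335] [5.1, 5.1]
[ 0.538  -0.1266  0.1661] -15.928559833244517
```

```bash
python3 -m creep '[[[2,0,0],[0,0,0],-1],[[5,-0.1,0],[0,0,0],-1],[[8,-0.2,0],[0,0,0],-1],[[10.1,-0.25,0],[0,0,0],-1],[[10.1,-0.25,0],[0,0,0],-1]]'
python3 - <<'E'
from h import *
o=robot.get_obs();print(o['ee_pos'],o['qpos']);snap('wrist','w22');snap('side','d22')
E
```

```text
time_s: 30.55
ee_pos: [0.6413, -0.1308, 0.1662]
eef_rot: [[0.962, -0.274, 0.001], [-0.274, -0.962, 0.001], [0.001, -0.001, -1.0]]
wrist_force: [-0.2, 0.2, -3.4]
gripper_width: 0.0597
[ 0.6413 -0.1308  0.1662] [-26.3271  39.9125  56.4342  92.4218 -35.4951  67.2336 -67.7078]
```

View pics/w22.png

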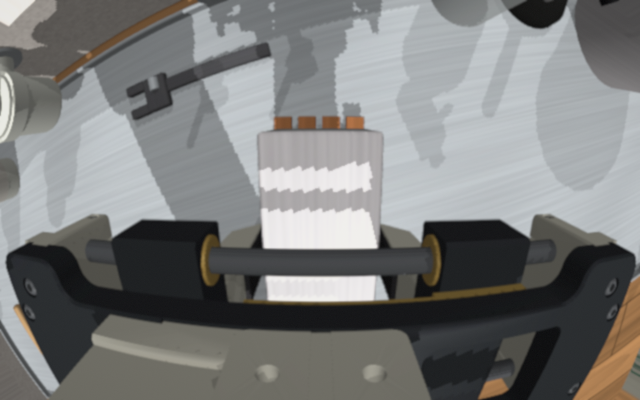

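```bash
python3 -m creep '[[[-0.2,0.15,-3],[0,0,0],-1],[[-0.2,0.15,-6],[0,0,0],-1],[[-0.2,0.15,-9],[0,0,0],-1],[[-0.2,0.15,-10.7],[0,0,0],-1],[[-0.2,0.15,-10.7],[0,0,0],-1]]'
python3 -m creep '[[[0,0,-0.2],[0,0,0],-1],[[0,0,-0.2],[0,0,0],-1]]'
```

```text
time_s: 31.15
ee_pos: [0.6344, -0.1295, 0.0574]
eef_rot: [[0.961, -0.277, -0.005], [-0.277, -0.961, 0.002], [-0.006, -0.001, -1.0]]
wrist_force: [-1.0, 0.7, -4.2]
gripper_width: 0.0597
time_s: 31.35
ee_pos: [0.6347, -0.1301, 0.0565]
eef_rot: [[0.961, -0.278, -0.004], [-0.278, -0.961, 0.002], [-0.004, -0.001, -1.0]]
wrist_force: [-0.2, 0.7, -4.4]
gripper_width: 0.0597
```

```bash
python3 -m creep '[[[0.4,0.1,-0.1],[-0.001,-0.004,0],-1],[[0.4,0.1,-0.3],[-0.001,-0.004,0],-1],[[0.4,0.1,-0.4],[-0.001,-0.004,0],-1]]'
python3 -m creep '[[[0,0,-0.12],[0,0,0],-1],[[0,0,-0.12],[0,0,0],-1]]'
```

```text
time_s: 31.65
ee_pos: [0.6391, -0.1289, 0.0529]
eef_rot: [[0.961, -0.277, 0.001], [-0.277, -0.961, 0.001], [0.001, -0.001, -1.0]]
wrist_force: [0.2, -0.2, -3.9]
gripper_width: 0.0598
time_s: 31.85
ee_pos: [0.639, -0.1289, 0.0516]
eef_rot: [[0.961, -0.277, 0.001], [-0.277, -0.961, 0.001], [0.0, -0.001, -1.0]]
wrist_force: [-0.3, -0.6, -3.5]
gripper_width: 0.0599
```

```bash
python3 -m creep '[[[0,0,-0.12],[0,0,0],-1],[[0,0,-0.12],[0,0,0],-1]]'; python3 -m creep '[[[0,0,-0.12],[0,0,0],-1],[[0,0,-0.12],[0,0,0],-1]]'
```

```text
time_s: 32.05
ee_pos: [0.6391, -0.129, 0.0513]
eef_rot: [[0.961, -0.277, 0.001], [-0.277, -0.961, 0.001], [0.001, -0.002, -1.0]]
wrist_force: [-2.4, 1.3, 5.6]
gripper_width: 0.0599
time_s: 32.25
ee_pos: [0.6391, -0.129, 0.0513]
eef_rot: [[0.961, -0.277, 0.002], [-0.277, -0.961, 0.002], [0.001, -0.002, -1.0]]
wrist_force: [-4.5, 2.7, 9.5]
gripper_width: 0.0598
```

Tin stands on the board; release, rise and look.

```bash
python3 -m creep '[[[0,0,0.05],[0,0,0],0.6],[[0,0,0.05],[0,0,0],1],[[0,0,0.05],[0,0,0],1],[[0,0,0.05],[0,0,0],1]]'
python3 -m creep '[[[0,0,1],[0,0,0],1],[[0,0,4],[0,0,0],1],[[0,0,8],[0,0,0],1],[[0,0,13],[0,0,0],1],[[0,0,18],[0,0,0],1]]'
python3 -m creep '[[[-4,1,0],[0,0,0],1],[[-8,2,0],[0,0,0],1],[[-9,2.5,0],[0,0,0],1],[[-9,2.5,0],[0,0,0],1]]'
python3 - <<'E'
from h import *
snap('wrist','w23');snap('scene','s23');snap('side','d23')
c=load('w23')['image'];cv2.imwrite('pics/w23c.png',cv2.resize(c[60:240,235:415,::-1],None,fx=3.2,fy=3.2,interpolation=cv2.INTER_CUBIC))
E
```

```text
time_s: 32.65
ee_pos: [0.6392, -0.1291, 0.0518]
eef_rot: [[0.961, -0.277, 0.002], [-0.277, -0.961, 0.002], [0.001, -0.002, -1.0]]
wrist_force: [-0.1, -0.9, -0.3]
gripper_width: 0.0874
time_s: 33.15
ee_pos: [0.6387, -0.1293, 0.2341]
eef_rot: [[0.961, -0.278, 0.001], [-0.278, -0.961, 0.001], [0.001, -0.002, -1.0]]
wrist_force: [2.2, 0.4, 0.6]
gripper_width: 0.092
time_s: 33.55
ee_pos: [0.5476, -0.1034, 0.2347]
eef_rot: [[0.961, -0.278, 0.002], [-0.278, -0.961, 0.004], [0.001, -0.004, -1.0]]
wrist_force: [1.0, -0.1, 0.8]
gripper_width: 0.0918
```

View pics/w23c.png

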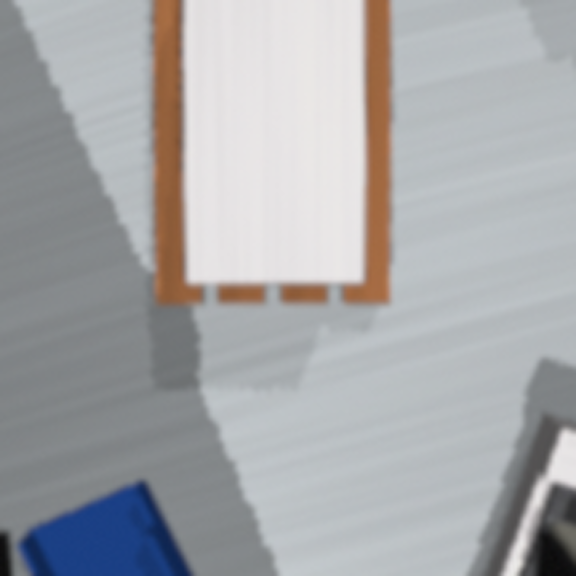

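View pics/s23.png

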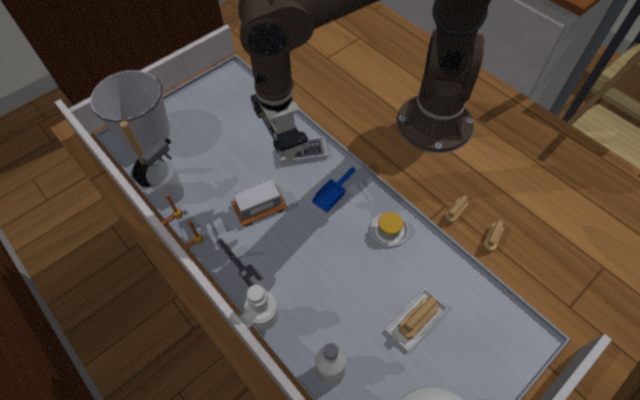

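View pics/d23.png

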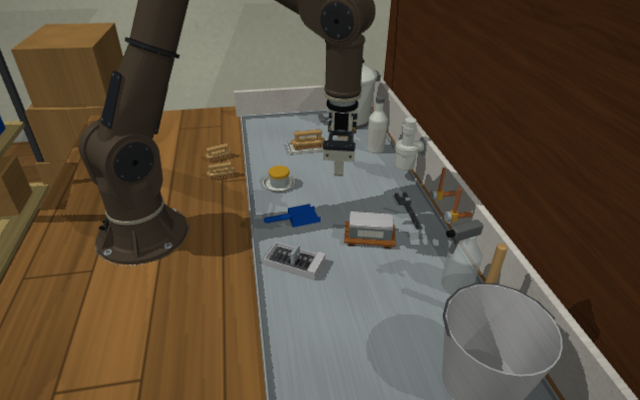

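```bash
python3 - <<'E'
from h import *
# grate: handle bar ends in w18, plane z .004+.014+.039
W=load('w18');a,b=plane(W,313,110,.057),plane(W,311,152,.057);m=(a+b)/2
th=np.radians(-31.9);d=m[:2]-[.4152,-.1985];print('grate in box mm',1000*np.array([np.cos(th)*d[0]+np.sin(th)*d[1],-np.sin(th)*d[0]+np.cos(th)*d[1]]),np.linalg.norm(a-b))
W=load('w6');a,b=plane(W,322,130,.075),plane(W,318,229,.075);print('brush bar',a,b,(a+b)/2-[.55,.4125,.075],np.linalg.norm(a-b))
W=load('w23');g=lambda x,y:(W,235+(x+.5)/3.2-.5,60+(y+.5)/3.2-.5)
t=[plane(*g(*p),.072) for p in((186,282),(365,282))];s=[plane(*g(*p),.022) for p in((157,303),(389,303))]
th=np.radians(-16);R=np.array([[np.cos(th),np.sin(th)],[-np.sin(th),np.cos(th)]])
print('tin end->board end along/across mm',1000*R@((t[0]+t[1])/2-(s[0]+s[1])/2)[:2],'expect 12,0')
o=robot.get_obs();print(o['time_s'],o['wrist_force'])
robot.sign_off()
E
```

```text
grate in box mm [ 1.5067 -0.596 ] 0.04022974514383449
brush bar [0.497 0.415 0.075] [0.5993 0.414  0.075 ] [-0.0019  0.002   0.    ] 0.10230500695968801
tin end->board end along/across mm [12.4109 -1.1145] expect 12,0
33.7 [ 1.2532  0.1069 -0.6312]
the job is handed in; nothing more can be done
```

I took both piles apart, set all four things on their places, and handed the job in at about 34 s of the 131 s allowed. It reports no verdict.

I lowered each thing until the wrist force showed contact, and only then opened the fingers. The grate's lip end went under the lip at a tilt of about 8° rather than 12°, since the smaller tilt left more room there. I then levelled it onto the ledge.

| Thing | Last check | Allowed |
|---|---|---|
| Jar | centre within about 1 mm of the saucer's centre | 16 mm |
| Brush | about 3 mm from the dish's centre, in line with it | 20 mm |
| Grate | 1.5 mm along and 0.6 mm across from the drain box's centre | 8 mm along, 9 mm across |
| Tin | within about 1.5 mm of the duckboard's middle, squared up | 15 mm |

- **Bystanders:** the scoop and spanner look unmoved in the last pictures, and the gripper was clear of everything. I did not measure them.
- **Grate height:** as the tilted grate went down, it first touched about 2 mm below the height I had worked out. Laid flat, it read 13.7 mm against the expected 14 mm, so it is seated.
- **Not re-measured:** the brush, jar and grate figures come from pictures taken just after each was set down. In the last overall pictures they still stand in place.

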